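Clear the set-up stack from the saw table

TASK

Take the little stack on the saw table apart and put every piece away. The brass nut goes into the wooden box: slide the box's cover open, put the nut in and slide the cover fully shut again. The narrow grey strip goes into the grey-lined tray, the sanding block into the red-lined tray and the large planed block into the blue-lined tray, each lying flat, same side up as before, along its tray and inside the end stops; no block may topple on the way.

Things in the scene. Friction and masses are not known exactly. Their poses are not given: they have to be found in the camera images.
- nut_mid (a point): Brass hexagon nut with a dark bore, 30 mm over corners (along x), 26 mm across flats (along y), 14 mm high; loose, lies flat on top of the stack on the grey strip. Point: its centre; z up.
- strip_mid (a point): Narrow weathered-grey wooden strip, 22 x 90 x 18 mm (x, y, z), loose; third from below in the stack, on the sanding block. Point: its centre; y along it, z up.
- sanding_mid (a point): Brown weathered sanding block with a thin red-brown abrasive sheet under it (hardly seen from above), 37 x 87 x 24 mm (x, y, z), loose; second from below in the stack, on the large block. Point: its centre; y along it, z up.
- block_mid (a point): Large light planed wooden block, 45 x 120 x 25 mm (x, y, z), loose; bottom of the stack, on the table. Point: its centre; y along it, z up. The pieces of the stack may each be turned against the one below.
- grey_tray_floor (a point): Fixed dark wooden tray, flat floor 5 mm above the table, brass pins on its ends and a grey lining; stops 14 mm high at both short ends, 11 mm high lips only at the four corners, the long sides open between them for fingers. Inside 40 x 106 mm (x, y), outside 48 x 114 mm. The tray for the grey strip. Point: centre of the tray floor; y along the tray, z up.
- red_tray_floor (a point): Fixed dark wooden tray, flat floor 5 mm above the table, brass pins on its ends and a red lining; stops 14 mm high at both short ends, 11 mm high lips only at the four corners, the long sides open between them for fingers. Inside 55 x 103 mm (x, y), outside 63 x 111 mm. The tray for the sanding block. Point: centre of the tray floor; y along the tray, z up.
- blue_tray_floor (a point): Fixed dark wooden tray, flat floor 5 mm above the table, brass pins on its ends and a blue lining; stops 14 mm high at both short ends, 11 mm high lips only at the four corners, the long sides open between them for fingers. Inside 63 x 136 mm (x, y), outside 71 x 144 mm. The tray for the large planed block. Point: centre of the tray floor; y along the tray, z up.
- box_floor (a point): Fixed light wooden box like a pencil box, outside 90 x 130 mm (x, y), side walls 30 mm high, inside 80 x 120 mm; its cover slides in the side walls toward the box's +y. Point: on the inner floor (5.5 mm above the table), at the middle of the part uncovered when the cover is fully open (that part is about 80 mm in x, 95 mm in y, as the cover stays over the rest); the box's centre lies 12 mm from it toward +y. y along the box, z up.
- box_cover (a joint): Slide of the box's cover in m: 0 fully shut, 0.095 fully open (the cover has then moved 95 mm toward the box's +y and sticks out over that end). Stays where it is left; about 1.5 N of friction. It may start slightly ajar.
- knob_mid (a point): Black bar grip fixed on top of the brown sliding cover, 40 mm along the box's x, 14 mm along y (the direction of sliding), standing 18 mm above the cover, whose top is 27 mm above the table. Point: 35.5 mm above the table, middle of the grip's width, about 9 mm below its top; moves with the cover.

How it is judged:
By the outcome, as a careful person would: the job done as asked, in the order asked, and still so for the second after the job is handed in, with the robot touching nothing.
It also fails if it takes over 109 s, if anything falls off the work surface, if the arm or the gripper's body presses on something with over 40 N, if the wrist force passes 120 N, or if a joint passes its speed limit or range.

ROBOT

A 6-joint arm with a two-finger parallel gripper is mounted at the origin on a cart in front of the work surface, level with it; the furniture and walls round the work are solid. World frame = base frame: x ahead of the robot, y to its left, z up, the work surface at z = 0. Lengths are in m, angles in degrees, forces in N, time in s.
With the tool pointing down it reaches from about 0.35 to 0.875 m from the base axis. Payload 4.2 kg.
Tool frame: the origin (TCP) lies midway between the tips of the shut fingers; the grasp point (between the pads) lies 19 mm behind it (env.hold_point_z is the distance from the TCP to the grasp point, in m); z points along the fingers, y is the direction in which the jaws open and shut (so a half turn about z gives the same grasp; the last joint's range is limited). The gripper opens to 87 mm and grips with 3 to 60 N. Pads are 19 mm wide; open, the fingers measure 117 mm over their backs; the gripper's body (75 mm by 190 mm) begins 51 mm behind the grasp point.
Start: joints at [-49.526, 22.042, 0.453, 0, -68.411, -14.817], TCP at [0.271, -0.563, 0.223] pointing down, gripper open.
Joint ranges: [-179.83, 179.83], [-69.29, 118.12], [-61.27, 80.66], [-181.25, 117.63], [-171.15, -9.14], [-177.46, 177.46]. Speed limits (degrees/s): [159.86, 159.86, 180, 180, 180, 180].

INTERFACE

Orientations are given as [roll, pitch, yaw] about the fixed x, y, z axes, in that order (R = Rz(yaw) Ry(pitch) Rx(roll)).
In Python, from rig import env gives the robot as it stands.
- The arm moves only by the shell command python3 -m inch 'ROWS' [FORCE]. ROWS is JSON, a list of rows, each an object with "turn": the turn, a rotation vector about the tool's x, y, z as a fraction of full scale, a list of three; "slide": the shift along the tool's x, y, z as a fraction of full scale, a list of three; "jaw": the opening in per cent of the stroke, from 0 (shut) to 100 (fully open). In form: [{"turn": [wx, wy, wz], "slide": [dx, dy, dz], "jaw": jaw}, ...]. A call has 1 to 20 rows; each row is the pose to reach, as a shift and turn from the pose measured when the call began, along the tool's axes at that moment, turning the shorter way round; what a row does not reach only later rows make up. Full scale, the value 1, is 0.2 m for a shift and 180 degrees for a turn. A row lasts 1/12 s, in which the tool goes at most 41.7 mm and 7.16 degrees, less where a joint would pass 70% of its speed; a pose out of reach is approached as far as the arm can. A call with a number of a shift or a turn outside -1 to 1 is refused whole. A call with a gripper value outside its range is refused whole. The fingers move at their own pace and stop on an object; FORCE is the grip in N (left out, the last holds). Time passes only in rows, so rows that repeat a pose let the fingers close. It gives the time, the measured TCP pose, the force and the opening at its end, in the units of the state.
- env.observe(): the state, without advancing time (a new reading comes with each control period).
- env.snapshot(name): name is "side" or "top" or "wrist"; returns a dict with "img" (384x512x3 uint8, red, green, blue), "z_map" (384x512 float32, m along the optical axis (not along the pixel's ray), 0 where there is no reading), "intrinsics" (3x3 intrinsics, pixels), "extrinsics" (4x4, takes a point from camera to world coordinates). Camera axes: x right, y up, looking along -z (the intrinsics and any distortion apply to the point x, -y, -z); pixel columns grow to the right and rows downward; lengths in m; the calibration is good to about 2 mm. A picture is of the moment at which its call begins.
- env.hand_in(): hands the job in, once; it reports no verdict.
The state is a dict: "time_s": time; "joint_positions": joint angles; "qvel": joint speeds; "joint_torque": joint torques, N m; "position": TCP position; "tcp_rot": TCP orientation; "force": force on the tool from outside, world axes, zero at the start; "moment": the same for the moment, N m; "grip_width": opening from 0.0 (shut) to 1.0 (fully open).
Only numpy, scipy, OpenCV 4.12 (cv2) and the standard library are available. Lean on these libraries where they do the work, as an engineer would, in place of code of your own. Each camera call takes 0.05 s, during which the arm holds its last target. There are 200 camera calls.

## Working session

There is one attempt and no reset: what is moved stays moved. The work goes in short steps, Python scripts to look and compute and a shell command to move; the robot and the scene stay as the last step left them, time stands still between calls to the robot, and variables do not carry over. Pictures are saved under pics/ and viewed, about 12 in all and at most 16, crops included, and the job is handed in when it is done.

```bash
ls; mkdir -p pics; cat > h.py <<'E'
import numpy as np, cv2
from rig import env
from scipy.spatial.transform import Rotation as R
def snap(n,f):
    s=env.snapshot(n); np.savez(f'pics/{f}.npz',**s); cv2.imwrite(f'pics/{f}.png',s['img'][:,:,::-1]); return s
def load(f): return dict(np.load(f'pics/{f}.npz'))
def world(s,u,v,z=None):
    K,E=s['intrinsics'],s['extrinsics']
    d=np.array([(u-K[0,2])/K[0,0],-(v-K[1,2])/K[1,1],-1.0])
    if z is None: 
        return (E@np.r_[d*s['z_map'][int(round(v)),int(round(u))],1])[:3]
    r=E[:3,:3]@d; o=E[:3,3]
    return o+r*(z-o[2])/r[2]
def cloud(s):
    K,E=s['intrinsics'],s['extrinsics']
    v,u=np.mgrid[:384,:512]; D=s['z_map']
    P=np.stack([(u-K[0,2])/K[0,0]*D,-(v-K[1,2])/K[1,1]*D,-D,np.ones_like(D)],-1)@E.T
    return P[...,:3]
E
cat > look.py <<'E'
from h import *
E
python3 - <<'E'
from h import *
for n in ['top','side','wrist']:
    s=snap(n,n+'0'); print(n,s['intrinsics'].round(1).tolist(),s['extrinsics'].round(3).tolist())
a=[cv2.imread(f'pics/{n}0.png') for n in ['side','wrist']]
cv2.imwrite('pics/sw0.png',cv2.resize(np.hstack(a),(800,300)))
cv2.imwrite('pics/top0x.png',cv2.resize(cv2.imread('pics/top0.png'),(800,600),interpolation=cv2.INTER_CUBIC))
o=env.observe(); print({k:np.round(v,3).tolist() for k,v in o.items()})
print(env.hold_point_z)
E
```

```text
pics
top [[387.6, 0.0, 255.5], [0.0, 387.6, 195.9], [0.0, 0.0, 1.0]] [[-0.024, 0.988, -0.15, 0.407], [-0.999, -0.028, -0.023, -0.093], [-0.027, 0.149, 0.988, 0.929], [0.0, 0.0, 0.0, 1.0]]
side [[499.6, 0.0, 249.2], [0.0, 499.6, 197.6], [0.0, 0.0, 1.0]] [[-0.998, 0.002, -0.066, 0.458], [-0.062, -0.375, 0.925, 0.97], [-0.023, 0.927, 0.374, 0.514], [0.0, 0.0, 0.0, 1.0]]
wrist [[300.0, 0.0, 253.4], [0.0, 300.0, 190.1], [0.0, 0.0, 1.0]] [[-0.433, -0.859, -0.274, 0.194], [0.901, -0.412, -0.134, -0.6], [0.002, -0.305, 0.952, 0.384], [0.0, 0.0, 0.0, 1.0]]
{'time_s': 0.15, 'joint_positions': [-49.525, 22.082, 0.399, -0.021, -68.411, -14.817], 'qvel': [-0.103, -0.165, 0.301, 0.083, 0.046, -0.05], 'joint_torque': [0.0, -39.105, 18.759, 4.222, 0.012, -0.0], 'position': [0.27, -0.563, 0.222], 'tcp_rot': [179.904, -0.005, -154.349], 'force': [0.012, -0.762, 0.461], 'moment': [-0.054, -0.005, 0.035], 'grip_width': 0.997}
0.0187
```

View pics/top0x.png

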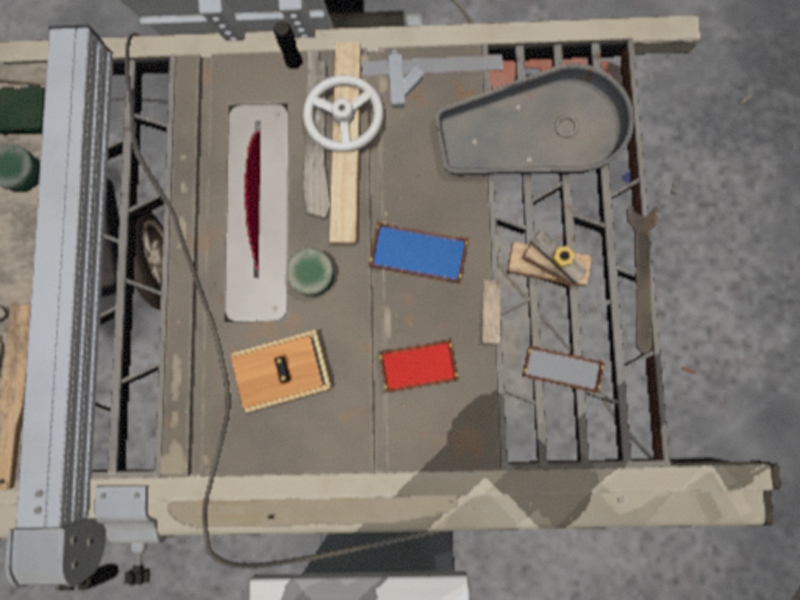

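View pics/sw0.png

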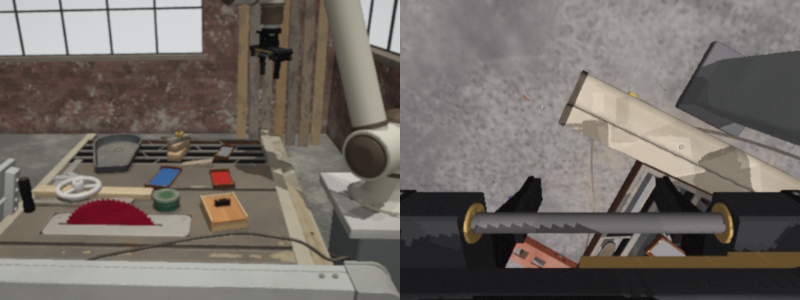

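The top view (800x600) shows the stack at about (550,262), with the grey tray at (563,369), the red at (418,366), the blue at (418,252) and the box at (281,370) with its knob at (282,369). I'll enlarge these.

```bash
python3 - <<'E'
from h import *
s=load('top0'); im=s['img'][:,:,::-1]
def crop(u,v,w,h,k): return cv2.resize(im[v:v+h,u:u+w],None,fx=k,fy=k,interpolation=cv2.INTER_CUBIC)
a=crop(320,145,66,50,6); b=crop(144,207,66,60,6)
c=crop(232,135,75,50,5);d=crop(238,212,60,45,6);e=crop(330,217,60,40,6)
def pad(i,w,h): o=np.zeros((h,w,3),np.uint8); o[:i.shape[0],:i.shape[1]]=i; return o
cv2.imwrite('pics/c1.png',np.hstack([pad(a,400,360),pad(b,400,360)]))
P=cloud(s)
hsv=cv2.cvtColor(im,cv2.COLOR_BGR2HSV)
def rect(mask,z,name):
    n,l,st,ce=cv2.connectedComponentsWithStats(mask.astype(np.uint8)); i=1+np.argmax(st[1:,4])
    c=max(cv2.findContours((l==i).astype(np.uint8),0,2)[0],key=cv2.contourArea)[:,0]
    w=np.array([world(s,u,v,z)[:2] for u,v in c]); 
    r=cv2.minAreaRect((w*1000).astype(np.float32)); print(name,np.round(r[0],1),np.round(r[1],1),round(r[2],1))
H,S,V=hsv[...,0].astype(int),hsv[...,1].astype(int),hsv[...,2].astype(int)
v,u=np.mgrid[:384,:512]
win=lambda a,b,c,d:(u>a)&(u<b)&(v>c)&(v<d)
rect(win(230,310,130,190)&(H>95)&(H<125)&(S>120),.005,'blue')
rect(win(235,300,210,260)&((H<8)|(H>172))&(S>150),.005,'red')
print(hsv[236,361],hsv[232,250],P[236,361],P[160,270],P[235,268],P[239,166],P[236,180])
rect(win(325,395,215,255)&(S<60)&(V>110),.005,'grey')
np.set_printoptions(linewidth=250)
print((P[150:190:2,322:386:2,2]*1000).round().astype(int))
E
```

```text
blue [ 632.4 -102.5] [133.7  60.3] 77.5
red [455.5 -97.4] [ 56.7 104.6] 8.6
[ 90   3 148] [  2 192 197] [ 0.44463636 -0.31667852  0.0086388 ] [ 0.63444306 -0.10869091  0.00743224] [ 0.45273628 -0.09858974  0.00415375] [0.44820618 0.13838542 0.0304555 ] [0.45340841 0.10192134 0.04777879]
grey [ 458.9 -317.7] [104.1  67.7] 76.1
[[-867 -861 -859 -863 -860 -871 -878  -27    2    3   71   69   69   69   68 -869 -860 -868 -859  -36    4    1    1 -874 -872 -864 -870 -870 -869 -861 -865  -42]
 [-866 -869 -865 -873 -865 -873 -867  -33    1   70   68   70   69   69   72   69 -871 -871 -869  -37   -1    5    3 -868 -870 -865 -873 -871 -867 -873 -863 -858]
 [-860 -864 -877 -864 -865 -859 -871  -31    1   64   70   70   68   68   66   68   70 -869 -870  -39   -3    2    1 -866 -869 -870 -863 -868 -864 -865 -865 -875]
 [-867 -865 -866   25   29   27   27   29   27   54   65   70   66   69   69   70   66   69 -865  -41   -4    0    3 -866 -871 -868 -870 -862 -867 -868 -870 -867]
 [-869 -863 -862   26   24   30   28   26   48   49   54   63   67   72   72   68   70   68   81   83   83    1    2 -86
[... 1788 characters left out ...]
2   60   28   26   26 -869 -869 -870 -860 -871]
 [-869 -873 -865 -862 -768 -874 -867 -872   -1    3    3 -870 -870 -858 -864 -863 -870 -869  -35  -27  -18   28    4    5    8   11   19 -868 -863 -870 -858 -861]
 [-876 -870 -865 -872 -773 -765 -874 -868   -4    0    1 -869 -870 -868 -866 -858 -863 -863 -863 -872  -39    0    1    1 -875 -874 -870 -865 -861 -867 -861 -869]
 [-865 -866 -863 -863 -864 -763 -871 -868  -28    0    1 -875 -869 -865 -869 -875 -871 -876 -870 -864  -40   -6    2    3 -869 -868 -868 -870 -869 -876 -870 -868]
 [-869 -870 -870 -864 -871 -865 -745 -870  -29   -1    4 -870 -865 -873 -855 -871 -867 -868 -875 -869  -39   -3    3    2 -873 -868 -867 -858 -857 -857 -870 -861]]
```

View pics/c1.png

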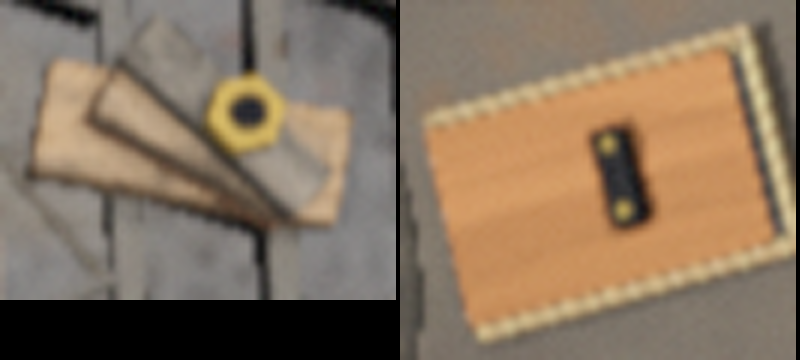

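```bash
cat >> h.py <<'E'
def plan(x,y,z,yaw,yawmod=180):
    o=env.observe(); p=np.array(o['position']); A=R.from_euler('xyz',o['tcp_rot'],degrees=True)
    best=None
    for k in range(-2,3):
        t=R.from_euler('xyz',[180,0,yaw+yawmod*k],degrees=True); r=(A.inv()*t).as_rotvec(degrees=True)
        if best is None or np.linalg.norm(r)<np.linalg.norm(best): best=r
    sl=A.inv().apply(np.array([x,y,z])-p)
    print('slide',(sl/.2).round(4).tolist(),'turn',(best/180).round(4).tolist(),'rows',np.ceil(max(np.linalg.norm(sl)/.0417,np.linalg.norm(best)/7.16)),'j6',round(o['joint_positions'][5],1),'rotz',best[2].round(1))
def st():
    o=env.observe(); print({k:np.round(o[k],4).tolist() for k in ['time_s','position','tcp_rot','force','grip_width','joint_positions']})
E
python3 - <<'E'
from h import *
s=load('top0')
f=lambda x,y:((x+.5)/6-.5+144,(y+.5)/6-.5+207)
c=[world(s,*f(*q),.03)[:2] for q in [(25,120),(345,28),(390,245),(80,338)]]
c=np.array(c);print(c.round(4).tolist(),c.mean(0).round(4))
d=lambda a:np.degrees(np.arctan2(a[1],a[0])).round(2)
print(d(c[0]-c[1]),d(c[3]-c[2]),d(c[1]-c[2]),d(c[0]-c[3]),np.linalg.norm(c[0]-c[1]),np.linalg.norm(c[1]-c[2]))
k=world(s,*f(221,177),.045); print('knob',k)
f2=lambda x,y:((x+.5)/6-.5+320,(y+.5)/6-.5+145)
print('nut',world(s,*f2(248,110),.081))
P=cloud(s)
for n,(u,v) in dict(beam=(300,318),beam2=(200,320),wheel=(219,68),jar=(199,173),strip=(313,200),tray=(350,80)).items(): print(n,P[v,u].round(3))
plan(k[0],k[1],.12,d(c[0]-c[1])-0)
E
```

```text
[[0.4782, 0.1817], [0.5108, 0.0565], [0.4264, 0.0394], [0.394, 0.159]] [0.4523 0.1092]
104.61 105.19 11.47 15.12 0.1293798125530215 0.08612356500516723
knob [0.4533401  0.10157841 0.045     ]
nut [ 0.60343559 -0.30933101  0.081     ]
beam [ 0.254 -0.17  -0.038]
beam2 [ 0.256  0.069 -0.027]
wheel [0.865 0.011 0.034]
jar [0.601 0.06  0.038]
strip [ 0.532 -0.208  0.014]
tray [ 0.835 -0.316  0.003]
slide [-2.2627, 2.5986, 0.5127] turn [0.0005, 0.0003, -0.4387] rows 17.0 j6 -14.8 rotz -79.0
```

```bash
python3 -m inch '[{"turn":[0,0,0],"slide":[-0.75,0.87,0.1],"jaw":100},{"turn":[0,0,0],"slide":[-0.75,0.87,0.1],"jaw":80},{"turn":[0,0,0],"slide":[-0.75,0.87,0.1],"jaw":60},{"turn":[0,0,0],"slide":[-0.75,0.87,0.1],"jaw":60},{"turn":[0,0,0],"slide":[-0.75,0.87,0.1],"jaw":60},{"turn":[0,0,0],"slide":[-0.75,0.87,0.1],"jaw":60}]' 15
python3 -m inch '[{"turn":[0,0,0],"slide":[-0.75,0.87,0.1],"jaw":60},{"turn":[0,0,0],"slide":[-0.75,0.87,0.1],"jaw":60},{"turn":[0,0,0],"slide":[-0.75,0.87,0.1],"jaw":60},{"turn":[0,0,0],"slide":[-0.75,0.87,0.1],"jaw":60},{"turn":[0,0,0],"slide":[-0.75,0.87,0.1],"jaw":60},{"turn":[0,0,0],"slide":[-0.75,0.87,0.1],"jaw":60}]'
python3 - <<'E'
from h import *
st(); plan(.4533,.1016,.12,-165.3)
E
```

```text
time_s: 0.65
position: [0.3299, -0.3378, 0.2014]
tcp_rot: [179.8, -0.0, -154.3]
force: [0.6, -0.2, 0.2]
grip_width: 0.706
time_s: 1.15
position: [0.3895, -0.113, 0.1819]
tcp_rot: [179.8, 0.0, -154.1]
force: [0.6, -0.0, 0.1]
grip_width: 0.603
{'time_s': 1.15, 'position': [0.3895, -0.113, 0.1819], 'tcp_rot': [179.7988, 0.0286, -154.1387], 'force': [0.6306, -0.032, 0.1195], 'grip_width': 0.6028, 'joint_positions': [6.8558, 2.46, -31.576, -0.2407, -56.0028, -70.8598]}
slide [-0.7551, 0.8255, 0.3127] turn [0.0011, 0.0, 0.062] rows 6.0 j6 -70.9 rotz 11.2
```

```bash
python3 -m inch '[{"turn":[0,0,0.062],"slide":[-0.755,0.825,0.3],"jaw":60},{"turn":[0,0,0.062],"slide":[-0.755,0.825,0.3],"jaw":60},{"turn":[0,0,0.062],"slide":[-0.755,0.825,0.3],"jaw":60},{"turn":[0,0,0.062],"slide":[-0.755,0.825,0.3],"jaw":60},{"turn":[0,0,0.062],"slide":[-0.755,0.825,0.3],"jaw":60},{"turn":[0,0,0.062],"slide":[-0.755,0.825,0.3],"jaw":60},{"turn":[0,0,0.062],"slide":[-0.755,0.825,0.3],"jaw":60}]'
python3 - <<'E'
from h import *
s=snap('wrist','w1'); P=cloud(s)
cv2.imwrite('pics/w1x.png',cv2.resize(s['img'][:,:,::-1],(640,480)))
m=(P[...,2]>.04)&(P[...,2]<.06)&(np.hypot(P[...,0]-.453,P[...,1]-.1)<.05)
q=P[m]; print(len(q)); 
r=cv2.minAreaRect((q[:,:2]*1000).astype(np.float32)); print(r,q.mean(0))
st(); plan(.4533,.1016,.03,-165.3)
E
```

```text
time_s: 1.73
position: [0.4548, 0.1058, 0.1211]
tcp_rot: [179.8, -0.0, -165.0]
force: [0.3, 0.0, 0.4]
grip_width: 0.602
724
((451.60308837890625, 104.8198013305664), (40.26395797729492, 13.494403839111328), 14.474431037902832) [0.45010416 0.10417539 0.04488898]
{'time_s': 1.7833, 'position': [0.4536, 0.1038, 0.1214], 'tcp_rot': [179.827, -0.1127, -165.0759], 'force': [-1.4671, -1.265, -0.6746], 'grip_width': 0.6037, 'joint_positions': [32.8346, 12.8251, -29.3121, -0.2684, -47.917, -107.7307]}
slide [0.0032, -0.0116, 0.457] turn [0.001, -0.0006, 0.0012] rows 3.0 j6 -107.7 rotz 0.2
```

View pics/w1x.png

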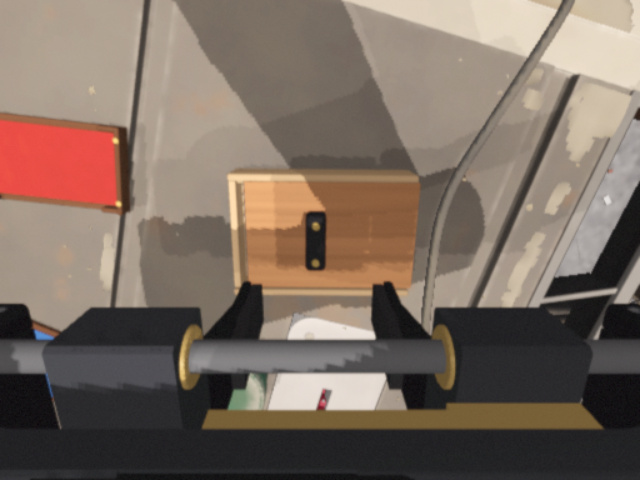

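```bash
python3 -m inch '[{"turn":[0,0,0],"slide":[0,0,0.2],"jaw":60},{"turn":[0,0,0],"slide":[0,0,0.35],"jaw":60},{"turn":[0,0,0],"slide":[0,0,0.455],"jaw":60},{"turn":[0,0,0],"slide":[0,0,0.455],"jaw":30},{"turn":[0,0,0],"slide":[0,0,0.455],"jaw":5},{"turn":[0,0,0],"slide":[0,0,0.455],"jaw":5},{"turn":[0,0,0],"slide":[0,0,0.455],"jaw":5},{"turn":[0,0,0],"slide":[0,0,0.455],"jaw":5},{"turn":[0,0,0],"slide":[0,0,0.455],"jaw":5},{"turn":[0,0,0],"slide":[0,0,0.455],"jaw":5},{"turn":[0,0,0],"slide":[0,0,0.455],"jaw":5},{"turn":[0,0,0],"slide":[0,0,0.455],"jaw":5}]' 20
python3 -m inch '[{"turn":[0,0,0],"slide":[0,0.08,0],"jaw":5},{"turn":[0,0,0],"slide":[0,0.16,0],"jaw":5},{"turn":[0,0,0],"slide":[0,0.24,0],"jaw":5},{"turn":[0,0,0],"slide":[0,0.32,0],"jaw":5},{"turn":[0,0,0],"slide":[0,0.38,0],"jaw":5},{"turn":[0,0,0],"slide":[0,0.42,0],"jaw":5},{"turn":[0,0,0],"slide":[0,0.44,0],"jaw":5},{"turn":[0,0,0],"slide":[0,0.45,0],"jaw":5},{"turn":[0,0,0],"slide":[0,0.45,0],"jaw":5}]'
```

```text
time_s: 2.78
position: [0.4535, 0.1041, 0.0308]
tcp_rot: [179.8, -0.1, -165.1]
force: [-0.6, 0.9, 3.4]
grip_width: 0.161
time_s: 3.53
position: [0.431, 0.1917, 0.0309]
tcp_rot: [179.8, 0.0, -165.1]
force: [4.8, 0.9, -6.6]
grip_width: 0.162
```

```bash
python3 -m inch '[{"turn":[0,0,0],"slide":[0,0.01,0],"jaw":5},{"turn":[0,0,0],"slide":[0,0.02,0],"jaw":5},{"turn":[0,0,0],"slide":[0,0.03,0],"jaw":5},{"turn":[0,0,0],"slide":[0,0.03,0],"jaw":5}]'
python3 - <<'E'
from h import *
st(); s=snap('top','t2'); im=s['img'][:,:,::-1]
cv2.imwrite('pics/t2x.png',cv2.resize(im[195:280,120:230],None,fx=6,fy=6,interpolation=cv2.INTER_CUBIC))
E
```

```text
time_s: 3.87
position: [0.4306, 0.192, 0.0308]
tcp_rot: [-179.8, -0.2, -165.0]
force: [20.6, -23.4, -4.3]
grip_width: 0.161
{'time_s': 3.8667, 'position': [0.4306, 0.192, 0.0308], 'tcp_rot': [-179.7613, -0.184, -165.0043], 'force': [20.6255, -23.3659, -4.2849], 'grip_width': 0.1615, 'joint_positions': [43.9268, 21.5568, -34.2885, 0.2121, -34.4314, -119.1059]}
```

View pics/t2x.png

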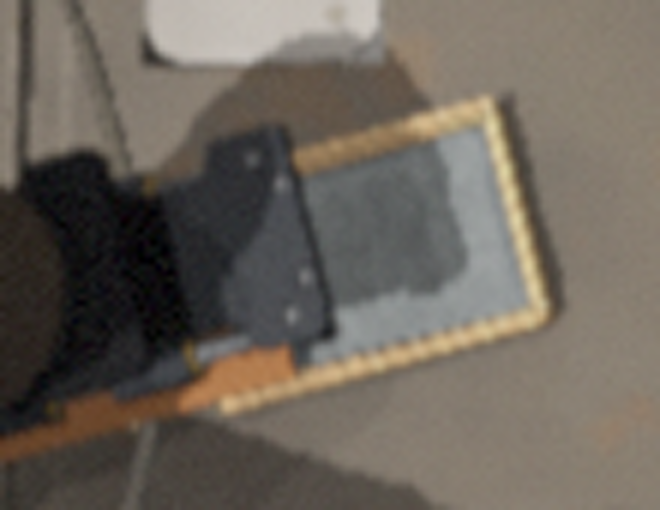

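```bash
python3 -m inch '[{"turn":[0,0,0],"slide":[0,-0.02,0],"jaw":50},{"turn":[0,0,0],"slide":[0,-0.02,0],"jaw":50},{"turn":[0,0,0],"slide":[0,-0.02,0],"jaw":50},{"turn":[0,0,0],"slide":[0,-0.02,0],"jaw":50},{"turn":[0,0,0],"slide":[0,-0.02,-0.2],"jaw":50},{"turn":[0,0,0],"slide":[0,-0.1,-0.4],"jaw":60},{"turn":[0,0,0],"slide":[-0.05,-0.3,-0.55],"jaw":60},{"turn":[0,0,0],"slide":[-0.05,-0.5,-0.7],"jaw":60},{"turn":[0,0,0],"slide":[-0.05,-0.7,-0.8],"jaw":60},{"turn":[0,0,0],"slide":[-0.05,-0.9,-0.8],"jaw":60}]'
python3 -m inch '[{"turn":[0,0,0],"slide":[-0.1,-0.9,0],"jaw":60},{"turn":[0,0,0],"slide":[-0.1,-0.9,0],"jaw":60},{"turn":[0,0,0],"slide":[-0.1,-0.9,0],"jaw":60},{"turn":[0,0,0],"slide":[-0.1,-0.9,0],"jaw":60},{"turn":[0,0,0],"slide":[-0.1,-0.9,0],"jaw":60}]'
python3 - <<'E'
from h import *
s=load('t2')
f=lambda x,y:((x+.5)/6-.5+120,(y+.5)/6-.5+195)
c=[world(s,*f(*q),.03) for q in [(492,97),(548,318)]]; print(c)
st(); plan(.605,-.312,.2,-135)
E
```

```text
time_s: 4.75
position: [0.4842, 0.0388, 0.1922]
tcp_rot: [-179.8, 0.2, -164.8]
force: [1.0, 0.2, 0.9]
grip_width: 0.597
time_s: 5.17
position: [0.5518, -0.1329, 0.1927]
tcp_rot: [-179.8, 0.2, -165.0]
force: [-0.6, 1.0, 1.3]
grip_width: 0.601
[array([0.51196117, 0.05534443, 0.03      ]), array([0.4258975 , 0.03400057, 0.03      ])]
{'time_s': 5.1667, 'position': [0.5518, -0.1329, 0.1927], 'tcp_rot': [-179.7914, 0.2344, -164.9531], 'force': [-0.5894, 1.0304, 1.311], 'grip_width': 0.6013, 'joint_positions': [2.9014, 17.6625, -10.6598, 0.1761, -61.4047, -77.9388]}
slide [-0.0244, -0.9341, -0.0328] turn [-0.0015, 0.001, -0.1664] rows 5.0 j6 -77.9 rotz -30.0
```

```bash
python3 -m inch '[{"turn":[0,0,-0.166],"slide":[-0.024,-0.934,-0.03],"jaw":60},{"turn":[0,0,-0.166],"slide":[-0.024,-0.934,-0.03],"jaw":60},{"turn":[0,0,-0.166],"slide":[-0.024,-0.934,-0.03],"jaw":60},{"turn":[0,0,-0.166],"slide":[-0.024,-0.934,-0.03],"jaw":60},{"turn":[0,0,-0.166],"slide":[-0.024,-0.934,-0.03],"jaw":60},{"turn":[0,0,-0.166],"slide":[-0.024,-0.934,-0.03],"jaw":60},{"turn":[0,0,-0.166],"slide":[-0.024,-0.934,-0.03],"jaw":60},{"turn":[0,0,-0.166],"slide":[-0.024,-0.934,-0.03],"jaw":60}]'
python3 - <<'E'
from h import *
st(); s=snap('wrist','w2'); im=s['img'][:,:,::-1]
cv2.imwrite('pics/w2x.png',cv2.resize(im,(800,600),interpolation=cv2.INTER_CUBIC))
E
```

```text
time_s: 5.83
position: [0.6047, -0.311, 0.1988]
tcp_rot: [-179.8, 0.1, -135.1]
force: [-0.3, -0.6, 0.1]
grip_width: 0.597
{'time_s': 5.8333, 'position': [0.6047, -0.311, 0.1988], 'tcp_rot': [-179.7933, 0.0911, -135.0678], 'force': [-0.2933, -0.6395, 0.1228], 'grip_width': 0.5972, 'joint_positions': [-13.6069, 28.1743, 6.8551, 0.0324, -68.457, -31.4729]}
```

View pics/w2x.png

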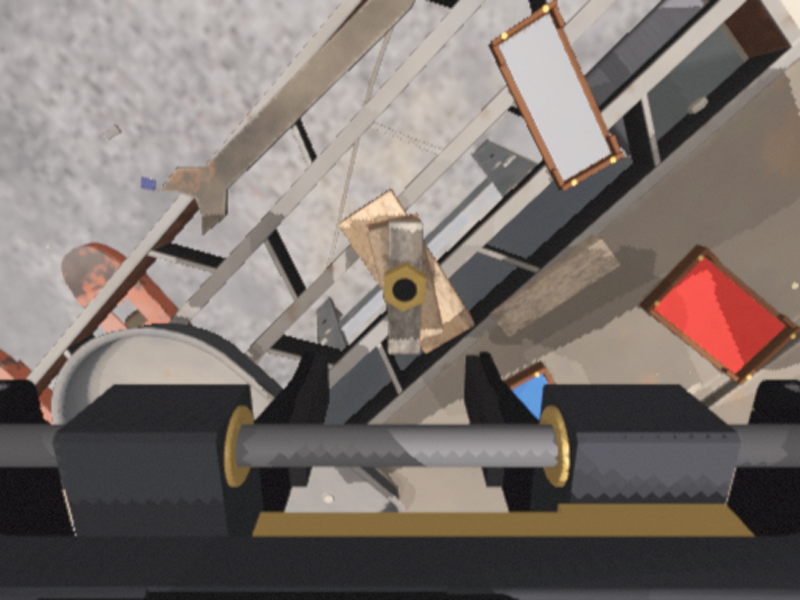

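```bash
python3 - <<'E'
from h import *
s=load('w2'); im=s['img'][:,:,::-1]
cr=lambda u,v,w,h,k:cv2.resize(im[v:v+h,u:u+w],None,fx=k,fy=k,interpolation=cv2.INTER_CUBIC)
a=cr(212,118,96,115,5); b=cr(308,0,100,125,4); o=np.zeros((575,800,3),np.uint8); o[:,:400]=0
o[:575,:480]=a; o[:400,480:800]=cr(310,0,90,125,3.2)[:400,:320] if 0 else np.zeros((400,320,3),np.uint8)
t=cr(310,2,92,124,3.4); o[:t.shape[0],480:480+t.shape[1]]=t
cv2.imwrite('pics/w2c.png',o)
E
```

```text
(no output)
```

View pics/w2c.png

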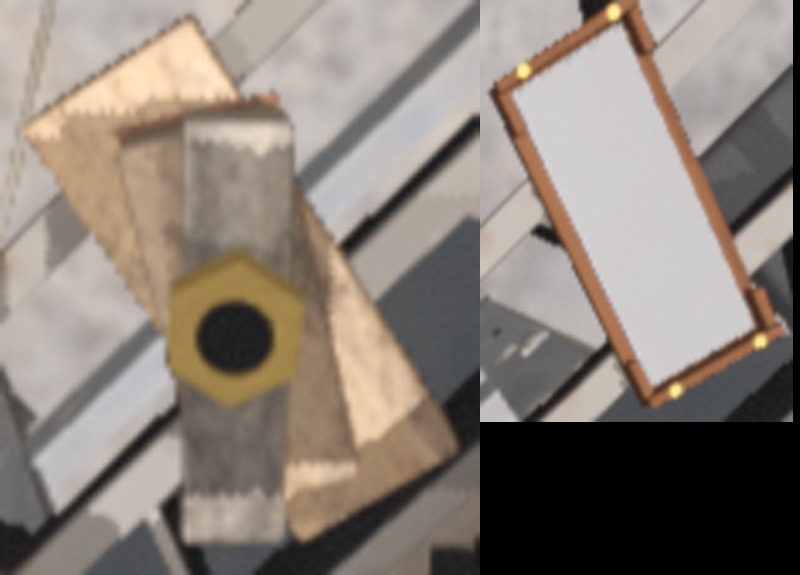

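```bash
python3 - <<'E'
from h import *
s=load('w2')
f=lambda x,y:(212+(x+.5)/5-.5,118+(y+.5)/5-.5)
w=lambda x,y,z:world(s,*f(x,y),z)[:2]
ang=lambda a,b:np.degrees(np.arctan2(*(a-b)[::-1])).round(2)
hexa=np.array([w(*q,.081) for q in [(240,262),(303,290),(300,370),(232,405),(172,372),(172,290)]])
print('nut',hexa.mean(0).round(4),[ (ang(hexa[i],hexa[i+3]),np.linalg.norm(hexa[i]-hexa[i+3]).round(4)) for i in range(3)],'bore',w(236,338,.081))
L=[w(184,150,.067),w(184,535,.067)];Rr=[w(294,152,.067),w(286,535,.067)]
print('strip',ang(*L),ang(*Rr),(L[0]+L[1]+Rr[0]+Rr[1])/4,np.linalg.norm(L[0]-L[1]),np.linalg.norm(L[0]-Rr[0]),np.linalg.norm(L[1]-Rr[1]))
print('sanding L',ang(w(120,138,.049),w(160,320,.049)),'R',ang(w(298,200,.049),w(354,465,.049)),'L low')
b=[w(192,15,.0),w(25,130,.0),w(300,543,.025),w(457,447,.025)]
print('block',np.round(b,4).tolist(),np.mean(b,0),ang(b[0],b[3]),ang(b[1],b[2]))
g=lambda x,y:(310+(x-480+.5)/3.4-.5,2+(y+.5)/3.4-.5)
P=cloud(s)
pins=[(524,71),(613,12),(760,341),(675,390)]
for q in pins:
    u,v=g(*q); print('pin z',P[int(round(v)),int(round(u))].round(4))
for z in (.014,.019):
    p=np.array([world(s,*g(*q),z)[:2] for q in pins]); print('grey',p.mean(0).round(4),ang(p[0],p[3]),ang(p[1],p[2]),np.linalg.norm(p[0]-p[3]).round(4),np.linalg.norm(p[1]-p[0]).round(4))
st(); 
E
```

```text
nut [ 0.6    -0.3081] [(np.float64(-137.81), np.float64(0.0292)), (np.float64(168.24), np.float64(0.0305)), (np.float64(101.97), np.float64(0.0299))] bore [ 0.60095261 -0.30728633]
strip -135.35 -135.25 [ 0.60563167 -0.30202107] 0.0829051609988169 0.021716334333295603 0.02185700089359155
sanding L -123.68 R -122.3 L low
block [[0.5688, -0.3528], [0.6166, -0.3623], [0.6383, -0.2462], [0.5941, -0.2377]] [ 0.60445842 -0.29975878] -102.39 -100.59
pin z [ 0.4451 -0.3695  0.0153]
pin z [ 0.4159 -0.3632  0.0152]
pin z [ 0.4425 -0.2566  0.0154]
pin z [ 0.4714 -0.2642  0.0151]
grey [ 0.4435 -0.3133] -104.01 -103.82 0.1099 0.0299
grey [ 0.4449 -0.3141] -104.01 -103.82 0.1083 0.0294
{'time_s': 5.8833, 'position': [0.6048, -0.3105, 0.1992], 'tcp_rot': [-179.7625, 0.097, -135.0117], 'force': [-1.1085, -0.012, 0.4393], 'grip_width': 0.5986, 'joint_positions': [-13.5645, 28.1304, 6.8357, 0.0442, -68.4522, -31.4636]}
```

```bash
python3 - <<'E'
from h import *
for n,p,r in [('wrist0',[.270,-.563,.222],[179.904,-.005,-154.349]),('w1',[.4548,.1058,.1211],[179.8,0,-165]),('w2',[.6047,-.3110,.1988],[-179.79,.09,-135.07])]:
    E=load(n)['extrinsics']; A=R.from_euler('xyz',r,degrees=True)
    print(n,A.inv().apply(E[:3,3]-np.array(p)).round(4),(A.inv().apply(E[:3,2])).round(4),(A.inv().apply(E[:3,0])).round(4))
E
```

```text
wrist0 [ 8.480e-02 -1.000e-04 -1.625e-01] [ 3.052e-01 -7.000e-04 -9.523e-01] [ 2.e-04  1.e+00 -6.e-04]
w1 [ 0.0852 -0.     -0.1629] [ 3.048e-01 -2.000e-04 -9.524e-01] [ 2.e-04  1.e+00 -1.e-04]
w2 [ 0.0851  0.0003 -0.1629] [ 3.053e-01 -5.000e-04 -9.523e-01] [ 3.e-04  1.e+00 -4.e-04]
```

```bash
python3 -c "
from h import *
plan(.6005,-.3077,.0695,-135.4)"
```

```text
slide [0.0062, 0.0278, 0.6486] turn [-0.0013, 0.0005, 0.0022] rows 4.0 j6 -31.5 rotz 0.4
```

```bash
python3 -m inch '[{"turn":[-0.001,0,0.002],"slide":[0.006,0.028,0.2],"jaw":60},{"turn":[-0.001,0,0.002],"slide":[0.006,0.028,0.4],"jaw":60},{"turn":[-0.001,0,0.002],"slide":[0.006,0.028,0.55],"jaw":60},{"turn":[-0.001,0,0.002],"slide":[0.006,0.028,0.62],"jaw":60},{"turn":[-0.001,0,0.002],"slide":[0.006,0.028,0.648],"jaw":60},{"turn":[-0.001,0,0.002],"slide":[0.006,0.028,0.648],"jaw":50},{"turn":[-0.001,0,0.002],"slide":[0.006,0.028,0.648],"jaw":45}]' 12
python3 -c "
from h import *
st();plan(.6005,-.3077,.0695,-135.4)"
```

```text
time_s: 6.47
position: [0.6015, -0.307, 0.0712]
tcp_rot: [-179.8, 0.1, -135.3]
force: [-0.3, 0.5, -0.1]
grip_width: 0.52
{'time_s': 6.4667, 'position': [0.6015, -0.307, 0.0712], 'tcp_rot': [-179.8237, 0.1392, -135.2762], 'force': [-0.284, 0.4524, -0.0516], 'grip_width': 0.5195, 'joint_positions': [-13.3661, 34.0305, -2.4997, -0.0312, -53.2466, -31.8917]}
slide [0.006, 0.0013, 0.0082] turn [-0.001, 0.0008, 0.0007] rows 1.0 j6 -31.9 rotz 0.1
```

Aligned. I'll close gently (12 N) and lift.

```bash
python3 -m inch '[{"turn":[0,0,0],"slide":[0.003,0,0.008],"jaw":40},{"turn":[0,0,0],"slide":[0.003,0,0.008],"jaw":32},{"turn":[0,0,0],"slide":[0.003,0,0.008],"jaw":28},{"turn":[0,0,0],"slide":[0.003,0,0.008],"jaw":20},{"turn":[0,0,0],"slide":[0.003,0,0.008],"jaw":15},{"turn":[0,0,0],"slide":[0.003,0,0.008],"jaw":15},{"turn":[0,0,0],"slide":[0.003,0,0.008],"jaw":15},{"turn":[0,0,0],"slide":[0.003,0,0.008],"jaw":15}]' 12
python3 -m inch '[{"turn":[0,0,0],"slide":[0,0,-0.04],"jaw":15},{"turn":[0,0,0],"slide":[0,0,-0.12],"jaw":15},{"turn":[0,0,0],"slide":[0,0,-0.25],"jaw":15},{"turn":[0,0,0],"slide":[0,0,-0.35],"jaw":15},{"turn":[0,0,0],"slide":[0,0,-0.4],"jaw":15}]' 20
python3 -c "
from h import *
st();plan(.4715,.066,.14,-165.3)"
```

```text
time_s: 7.13
position: [0.6016, -0.3076, 0.0708]
tcp_rot: [-179.7, 0.2, -135.3]
force: [-0.7, 1.6, 6.0]
grip_width: 0.301
time_s: 7.55
position: [0.6023, -0.3083, 0.1539]
tcp_rot: [-179.5, 0.3, -135.2]
force: [0.9, 0.4, 0.0]
grip_width: 0.296
{'time_s': 7.55, 'position': [0.6023, -0.3083, 0.1539], 'tcp_rot': [-179.4942, 0.263, -135.2442], 'force': [0.8986, 0.3764, 0.0399], 'grip_width': 0.2959, 'joint_positions': [-13.4207, 29.5545, 2.5159, 0.0488, -62.3929, -31.8471]}
slide [-0.8526, 1.79, 0.0577] turn [-0.0024, 0.0022, 0.167] rows 10.0 j6 -31.8 rotz 30.1
```

```bash
python3 -c "
from h import *
plan(.456,.0955,.12,-165.3)"
```

```text
slide [-0.901, 1.9502, 0.1566] turn [-0.0024, 0.0022, 0.167] rows 11.0 j6 -31.8 rotz 30.1
```

```bash
python3 -m inch '[{"turn":[0,0,0],"slide":[-0.08,0.18,0],"jaw":15},{"turn":[0,0,0],"slide":[-0.17,0.36,0],"jaw":15},{"turn":[0,0,0],"slide":[-0.26,0.55,0],"jaw":15},{"turn":[0,0,0],"slide":[-0.35,0.75,0],"jaw":15},{"turn":[0,0,0],"slide":[-0.44,0.95,0],"jaw":15},{"turn":[0,0,0],"slide":[-0.46,1.0,0],"jaw":15}]' 20
python3 -c "
from h import *
plan(.456,.0955,.1,-165.3)"
```

```text
time_s: 8.05
position: [0.5241, -0.0981, 0.1521]
tcp_rot: [-179.6, 0.2, -135.1]
force: [-0.7, -0.9, -1.1]
grip_width: 0.297
slide [-0.4411, 0.9278, 0.2561] turn [-0.0017, 0.0017, 0.1677] rows 6.0 j6 -52.2 rotz 30.2
```

```bash
python3 -m inch '[{"turn":[-0.001,0.001,0.168],"slide":[-0.09,0.18,0],"jaw":15},{"turn":[-0.001,0.001,0.168],"slide":[-0.18,0.37,0],"jaw":15},{"turn":[-0.001,0.001,0.168],"slide":[-0.27,0.56,0.05],"jaw":15},{"turn":[-0.001,0.001,0.168],"slide":[-0.36,0.75,0.15],"jaw":15},{"turn":[-0.001,0.001,0.168],"slide":[-0.44,0.92,0.25],"jaw":15},{"turn":[-0.001,0.001,0.168],"slide":[-0.441,0.928,0.256],"jaw":15},{"turn":[-0.001,0.001,0.168],"slide":[-0.441,0.928,0.256],"jaw":15},{"turn":[-0.001,0.001,0.168],"slide":[-0.441,0.928,0.256],"jaw":15}]' 20
python3 -c "
from h import *
st();plan(.456,.0955,.0115,-165.3)"
```

```text
time_s: 8.72
position: [0.4548, 0.0963, 0.0991]
tcp_rot: [-179.9, 0.0, -165.2]
force: [0.0, -0.4, -0.8]
grip_width: 0.298
{'time_s': 8.7167, 'position': [0.4548, 0.0963, 0.0991], 'tcp_rot': [-179.8809, 0.0035, -165.1779], 'force': [0.0495, -0.4179, -0.7565], 'grip_width': 0.2983, 'joint_positions': [32.1367, 14.5465, -31.2034, 0.1644, -44.2823, -107.4323]}
slide [-0.0046, -0.0044, 0.4381] turn [-0.0007, 0.0, 0.0007] rows 3.0 j6 -107.4 rotz 0.1
```

```bash
python3 -m inch '[{"turn":[0,0,0],"slide":[-0.005,-0.004,0.15],"jaw":15},{"turn":[0,0,0],"slide":[-0.005,-0.004,0.28],"jaw":15},{"turn":[0,0,0],"slide":[-0.005,-0.004,0.36],"jaw":15},{"turn":[0,0,0],"slide":[-0.005,-0.004,0.41],"jaw":15},{"turn":[0,0,0],"slide":[-0.005,-0.004,0.435],"jaw":15},{"turn":[0,0,0],"slide":[-0.005,-0.004,0.438],"jaw":15},{"turn":[0,0,0],"slide":[-0.005,-0.004,0.438],"jaw":15}]' 20
```

```text
time_s: 9.3
position: [0.4567, 0.0952, 0.0118]
tcp_rot: [-179.9, 0.0, -165.2]
force: [-0.5, -0.5, -0.2]
grip_width: 0.3
```

```bash
python3 -m inch '[{"turn":[0,0,0],"slide":[0,0,0.01],"jaw":15},{"turn":[0,0,0],"slide":[0,0,0.01],"jaw":25},{"turn":[0,0,0],"slide":[0,0,0.01],"jaw":35},{"turn":[0,0,0],"slide":[0,0,0.01],"jaw":45},{"turn":[0,0,0],"slide":[0,0,0.01],"jaw":50},{"turn":[0,0,0],"slide":[0,0,0.01],"jaw":50},{"turn":[0,0,0],"slide":[0,0,-0.05],"jaw":50},{"turn":[0,0,0],"slide":[0,0,-0.15],"jaw":50},{"turn":[0,0,0],"slide":[0,0,-0.35],"jaw":50},{"turn":[0,0,0],"slide":[0,0,-0.5],"jaw":50},{"turn":[0,0,0],"slide":[0,0,-0.55],"jaw":50},{"turn":[0,0,0],"slide":[0,0,-0.55],"jaw":50}]' 20
python3 - <<'E'
from h import *
st();plan(.4305,.192,.031,-165.2)
s=snap('wrist','w3'); cv2.imwrite('pics/w3c.png',cv2.resize(s['img'][100:330,130:400,::-1],None,fx=2,fy=2))
E
```

```text
time_s: 10.3
position: [0.4584, 0.0965, 0.1251]
tcp_rot: [-180.0, 0.5, -165.2]
force: [0.5, -0.1, -0.7]
grip_width: 0.503
{'time_s': 10.3, 'position': [0.4584, 0.0965, 0.1251], 'tcp_rot': [-179.9837, 0.471, -165.1915], 'force': [0.529, -0.1221, -0.7209], 'grip_width': 0.5028, 'joint_positions': [31.9342, 12.5386, -29.214, 0.2083, -47.8023, -107.2651]}
slide [0.0168, 0.4977, 0.4704] turn [-0.0001, 0.0026, 0.0] rows 4.0 j6 -107.3 rotz 0.0
```

View pics/w3c.png

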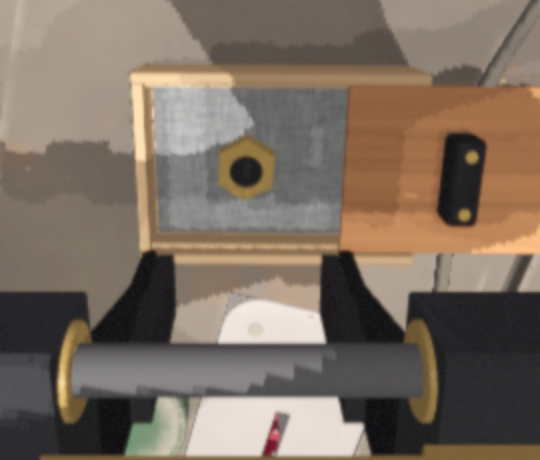

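The nut lies flat in the middle of the box at crop (246,170), and the cover is at its stop with the knob at (462,178). Next I'll shut the cover.

```bash
python3 -m inch '[{"turn":[0,0.002,0],"slide":[0.017,0.2,0],"jaw":55},{"turn":[0,0.002,0],"slide":[0.017,0.4,0],"jaw":55},{"turn":[0,0.002,0],"slide":[0.017,0.497,0],"jaw":55},{"turn":[0,0.002,0],"slide":[0.017,0.497,0.15],"jaw":55},{"turn":[0,0.002,0],"slide":[0.017,0.497,0.3],"jaw":55},{"turn":[0,0.002,0],"slide":[0.017,0.497,0.42],"jaw":55},{"turn":[0,0.002,0],"slide":[0.017,0.497,0.465],"jaw":55},{"turn":[0,0.002,0],"slide":[0.017,0.497,0.465],"jaw":40},{"turn":[0,0.002,0],"slide":[0.017,0.497,0.465],"jaw":10},{"turn":[0,0.002,0],"slide":[0.017,0.497,0.465],"jaw":5},{"turn":[0,0.002,0],"slide":[0.017,0.497,0.465],"jaw":5},{"turn":[0,0.002,0],"slide":[0.017,0.497,0.465],"jaw":5},{"turn":[0,0.002,0],"slide":[0.017,0.497,0.465],"jaw":5},{"turn":[0,0.002,0],"slide":[0.017,0.497,0.465],"jaw":5}]' 20
python3 -m inch '[{"turn":[0,0,0],"slide":[0,-0.08,0],"jaw":5},{"turn":[0,0,0],"slide":[0,-0.16,0],"jaw":5},{"turn":[0,0,0],"slide":[0,-0.24,0],"jaw":5},{"turn":[0,0,0],"slide":[0,-0.32,0],"jaw":5},{"turn":[0,0,0],"slide":[0,-0.38,0],"jaw":5},{"turn":[0,0,0],"slide":[0,-0.42,0],"jaw":5},{"turn":[0,0,0],"slide":[0,-0.44,0],"jaw":5},{"turn":[0,0,0],"slide":[0,-0.45,0],"jaw":5},{"turn":[0,0,0],"slide":[0,-0.455,0],"jaw":5}]'
```

```text
time_s: 11.52
position: [0.4288, 0.1908, 0.03]
tcp_rot: [-179.9, -0.1, -165.3]
force: [0.4, -0.9, -1.0]
grip_width: 0.163
time_s: 12.27
position: [0.4514, 0.1026, 0.03]
tcp_rot: [-179.9, -0.2, -165.3]
force: [-2.7, -0.3, 0.7]
grip_width: 0.162
```

```bash
python3 -m inch '[{"turn":[0,0,0],"slide":[0,-0.01,0],"jaw":5},{"turn":[0,0,0],"slide":[0,-0.02,0],"jaw":5},{"turn":[0,0,0],"slide":[0,-0.025,0],"jaw":5},{"turn":[0,0,0],"slide":[0,-0.03,0],"jaw":5},{"turn":[0,0,0],"slide":[0,-0.03,0],"jaw":5}]'
```

```text
time_s: 12.68
position: [0.4524, 0.0988, 0.03]
tcp_rot: [179.9, -0.2, -165.3]
force: [-9.0, 12.3, 1.5]
grip_width: 0.158
```

```bash
python3 -m inch '[{"turn":[0,0,0],"slide":[0,-0.03,0],"jaw":20},{"turn":[0,0,0],"slide":[0,-0.03,0],"jaw":35},{"turn":[0,0,0],"slide":[0,-0.02,0],"jaw":50},{"turn":[0,0,0],"slide":[0,-0.02,0],"jaw":55},{"turn":[0,0,0],"slide":[0,-0.02,-0.15],"jaw":55},{"turn":[0,0,0],"slide":[0,-0.05,-0.35],"jaw":55},{"turn":[0,0,0],"slide":[-0.03,-0.2,-0.5],"jaw":55},{"turn":[0,0,0],"slide":[-0.05,-0.4,-0.62],"jaw":55},{"turn":[0,0,0],"slide":[-0.08,-0.6,-0.68],"jaw":55},{"turn":[0,0,0],"slide":[-0.1,-0.8,-0.7],"jaw":55},{"turn":[0,0,0],"slide":[-0.1,-1,-0.7],"jaw":55}]' 20
python3 -m inch '[{"turn":[0,0,0],"slide":[-0.02,-0.2,0],"jaw":55},{"turn":[0,0,0],"slide":[-0.04,-0.4,0],"jaw":55},{"turn":[0,0,0],"slide":[-0.06,-0.6,0],"jaw":55}]'
python3 -c "
from h import *
plan(.605,-.305,.17,-135.3)"
```

```text
time_s: 13.6
position: [0.5244, -0.0884, 0.1721]
tcp_rot: [-180.0, 0.2, -165.2]
force: [0.8, 0.5, -0.3]
grip_width: 0.55
time_s: 13.85
position: [0.5673, -0.2043, 0.1727]
tcp_rot: [-179.9, 0.2, -165.2]
force: [0.9, 1.0, 0.6]
grip_width: 0.551
slide [-0.054, -0.5348, 0.0148] turn [-0.0009, 0.0012, -0.1663] rows 5.0 j6 -70.8 rotz -29.9
```

```bash
python3 -m inch '[{"turn":[0,0,-0.166],"slide":[-0.05,-0.535,0],"jaw":60},{"turn":[0,0,-0.166],"slide":[-0.05,-0.535,0],"jaw":60},{"turn":[0,0,-0.166],"slide":[-0.05,-0.535,0],"jaw":60},{"turn":[0,0,-0.166],"slide":[-0.05,-0.535,0],"jaw":60},{"turn":[0,0,-0.166],"slide":[-0.05,-0.535,0],"jaw":60},{"turn":[0,0,-0.166],"slide":[-0.05,-0.535,0],"jaw":60},{"turn":[0,0,-0.166],"slide":[-0.05,-0.535,0],"jaw":60},{"turn":[0,0,-0.166],"slide":[-0.05,-0.535,0],"jaw":60}]'
python3 - <<'E'
from h import *
st(); s=snap('wrist','w4'); im=s['img'][:,:,::-1]
cv2.imwrite('pics/w4c.png',cv2.resize(im[100:240,200:330],None,fx=4.25,fy=4.25,interpolation=cv2.INTER_CUBIC))
t=snap('top','t4');cv2.imwrite('pics/t4c.png',cv2.resize(t['img'][130:280,130:400,::-1],None,fx=2.9,fy=2.9,interpolation=cv2.INTER_CUBIC))
E
```

```text
time_s: 14.52
position: [0.6042, -0.3044, 0.1734]
tcp_rot: [-179.8, 0.2, -135.4]
force: [0.4, 0.5, 0.4]
grip_width: 0.601
{'time_s': 14.5167, 'position': [0.6042, -0.3044, 0.1734], 'tcp_rot': [-179.7685, 0.1595, -135.3847], 'force': [0.4159, 0.476, 0.3532], 'grip_width': 0.6012, 'joint_positions': [-13.0851, 28.8338, 4.2303, -0.0123, -65.1156, -32.2948]}
```

View pics/w4c.png

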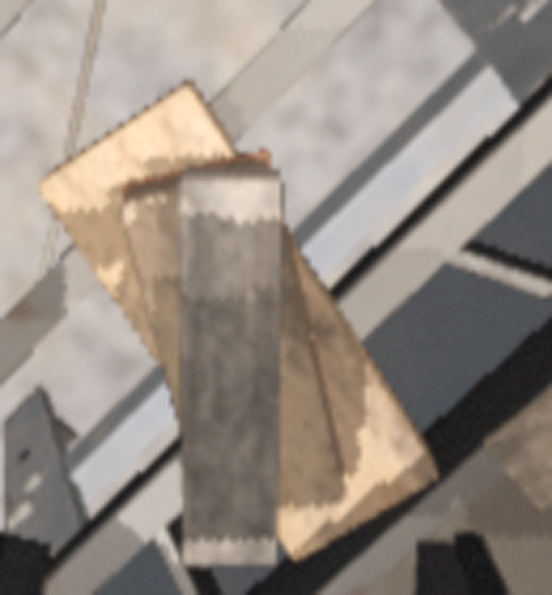

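View pics/t4c.png

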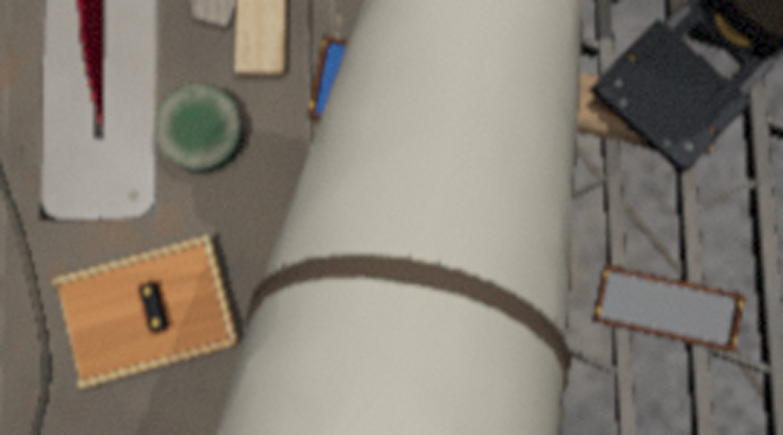

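```bash
python3 - <<'E'
from h import *
s=load('w4')
w=lambda x,y,z:world(s,200+(x+.5)/4.25-.5,100+(y+.5)/4.25-.5,z)[:2]
ang=lambda a,b:np.degrees(np.arctan2(*(a-b)[::-1])).round(2)
c=np.array([w(182,181,.067),w(281,181,.067),w(279,563,.067),w(184,563,.067)])
print('strip',c.mean(0).round(4),ang(c[0],c[3]),ang(c[1],c[2]),np.linalg.norm(c[0]-c[3]),np.linalg.norm(c[0]-c[1]),np.linalg.norm(c[2]-c[3]))
m=c.mean(0); plan(m[0],m[1],.0525,-135.3)
P=cloud(s); q=P[230:231,243:264]; print(P[int(100+400/4.25),200+int(230/4.25)])
E
```

```text
strip [ 0.6042 -0.3036] -135.72 -134.95 0.08870085871886137 0.020877500566328262 0.022069063763575134
slide [-0.0009, 0.0057, 0.6048] turn [-0.0013, 0.0009, -0.0002] rows 3.0 j6 -32.3 rotz -0.0
[ 0.60753662 -0.30042632  0.06722974]
```

```bash
python3 -m inch '[{"turn":[-0.001,0.001,0],"slide":[0,0.006,0.2],"jaw":60},{"turn":[-0.001,0.001,0],"slide":[0,0.006,0.4],"jaw":60},{"turn":[-0.001,0.001,0],"slide":[0,0.006,0.53],"jaw":60},{"turn":[-0.001,0.001,0],"slide":[0,0.006,0.59],"jaw":60},{"turn":[-0.001,0.001,0],"slide":[0,0.006,0.603],"jaw":50},{"turn":[-0.001,0.001,0],"slide":[0,0.006,0.603],"jaw":40},{"turn":[-0.001,0.001,0],"slide":[0,0.006,0.603],"jaw":32},{"turn":[-0.001,0.001,0],"slide":[0,0.006,0.603],"jaw":26},{"turn":[-0.001,0.001,0],"slide":[0,0.006,0.603],"jaw":20},{"turn":[-0.001,0.001,0],"slide":[0,0.006,0.603],"jaw":15},{"turn":[-0.001,0.001,0],"slide":[0,0.006,0.603],"jaw":15},{"turn":[-0.001,0.001,0],"slide":[0,0.006,0.603],"jaw":15},{"turn":[-0.001,0.001,0],"slide":[0,0.006,0.603],"jaw":15}]' 15
python3 -m inch '[{"turn":[0,0,0],"slide":[0,0,-0.04],"jaw":15},{"turn":[0,0,0],"slide":[0,0,-0.12],"jaw":15},{"turn":[0,0,0],"slide":[0,0,-0.2],"jaw":15},{"turn":[0,0,0],"slide":[0,0,-0.28],"jaw":15},{"turn":[0,0,0],"slide":[0,0,-0.3],"jaw":15}]' 20
python3 -c "
from h import *
st();plan(.4437,-.3134,.08,-103.9)"
```

```text
time_s: 15.7
position: [0.605, -0.3039, 0.0546]
tcp_rot: [-179.8, 0.0, -135.3]
force: [-1.1, 2.1, 6.0]
grip_width: 0.249
time_s: 16.12
position: [0.6062, -0.3045, 0.1179]
tcp_rot: [-179.5, 0.2, -135.3]
force: [1.4, -0.6, 0.1]
grip_width: 0.252
{'time_s': 16.1167, 'position': [0.6062, -0.3045, 0.1179], 'tcp_rot': [-179.5261, 0.1544, -135.2907], 'force': [1.396, -0.5668, 0.089], 'grip_width': 0.2516, 'joint_positions': [-12.9888, 31.5199, 0.3775, 0.1441, -58.3746, -32.3776]}
slide [0.6093, 0.5415, 0.1834] turn [-0.0028, 0.0001, -0.1744] rows 5.0 j6 -32.4 rotz -31.4
```

```bash
python3 -m inch '[{"turn":[0,0,-0.02],"slide":[0.06,0.05,0],"jaw":15},{"turn":[-0.002,0,-0.05],"slide":[0.16,0.14,0],"jaw":15},{"turn":[-0.002,0,-0.09],"slide":[0.28,0.24,0.02],"jaw":15},{"turn":[-0.002,0,-0.125],"slide":[0.4,0.35,0.08],"jaw":15},{"turn":[-0.002,0,-0.16],"slide":[0.52,0.46,0.14],"jaw":15},{"turn":[-0.002,0,-0.174],"slide":[0.6,0.53,0.18],"jaw":15},{"turn":[-0.002,0,-0.174],"slide":[0.609,0.541,0.183],"jaw":15},{"turn":[-0.002,0,-0.174],"slide":[0.609,0.541,0.183],"jaw":15},{"turn":[-0.002,0,-0.174],"slide":[0.609,0.541,0.183],"jaw":15},{"turn":[-0.002,0,-0.174],"slide":[0.609,0.541,0.183],"jaw":15}]' 20
python3 - <<'E'
from h import *
st();plan(.4437,-.3134,.012,-103.9)
s=snap('wrist','w5'); im=s['img'][:,:,::-1]
cv2.imwrite('pics/w5c.png',cv2.resize(im[60:300,130:400],None,fx=2.5,fy=2.5,interpolation=cv2.INTER_CUBIC))
E
```

```text
time_s: 16.95
position: [0.4454, -0.3138, 0.0806]
tcp_rot: [-179.7, -0.0, -104.0]
force: [0.7, -0.1, 0.4]
grip_width: 0.251
{'time_s': 16.95, 'position': [0.4454, -0.3138, 0.0806], 'tcp_rot': [-179.7455, -0.0412, -103.9542], 'force': [0.688, -0.0708, 0.3719], 'grip_width': 0.2508, 'joint_positions': [-18.0912, 22.6771, -21.6733, 0.0319, -45.3928, 4.1147]}
slide [0.0001, 0.0104, 0.3428] turn [-0.0014, -0.0002, -0.0003] rows 2.0 j6 4.1 rotz -0.1
```

View pics/w5c.png

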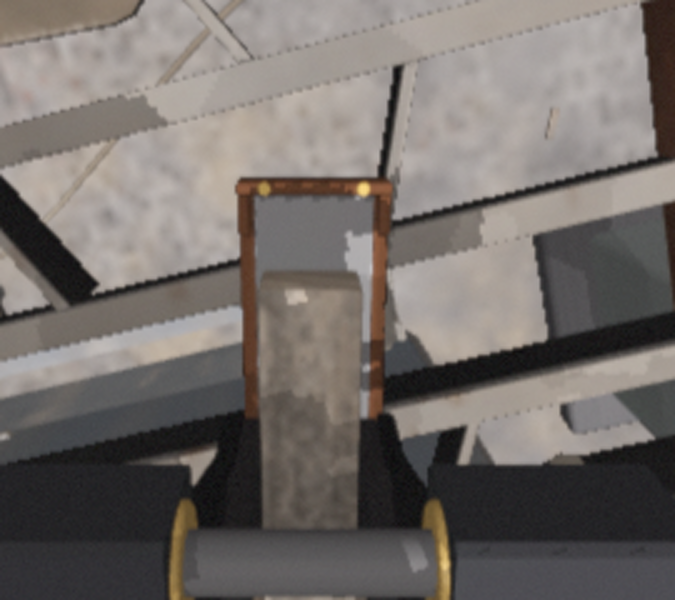

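```bash
python3 -m inch '[{"turn":[-0.001,0,0],"slide":[0,0.01,0.1],"jaw":15},{"turn":[-0.001,0,0],"slide":[0,0.01,0.2],"jaw":15},{"turn":[-0.001,0,0],"slide":[0,0.01,0.27],"jaw":15},{"turn":[-0.001,0,0],"slide":[0,0.01,0.32],"jaw":15},{"turn":[-0.001,0,0],"slide":[0,0.01,0.343],"jaw":15},{"turn":[-0.001,0,0],"slide":[0,0.01,0.343],"jaw":15},{"turn":[-0.001,0,0],"slide":[0,0.01,0.343],"jaw":15}]' 20
```

```text
time_s: 17.58
position: [0.4446, -0.3135, 0.0122]
tcp_rot: [-179.9, -0.1, -103.9]
force: [-0.5, 0.8, 0.3]
grip_width: 0.248
```

```bash
python3 -m inch '[{"turn":[0,0,0],"slide":[0,0,0.005],"jaw":15},{"turn":[0,0,0],"slide":[0,0,0.005],"jaw":25},{"turn":[0,0,0],"slide":[0,0,0.005],"jaw":30},{"turn":[0,0,0],"slide":[0,0,0.005],"jaw":38},{"turn":[0,0,0],"slide":[0,0,0.005],"jaw":45},{"turn":[0,0,0],"slide":[0,0,0.005],"jaw":45},{"turn":[0,0,0],"slide":[0,0,-0.06],"jaw":45},{"turn":[0,0,0],"slide":[0,0,-0.2],"jaw":45},{"turn":[0,0,0],"slide":[0,0,-0.4],"jaw":50},{"turn":[0,0,0],"slide":[0,0,-0.6],"jaw":60},{"turn":[0,0,0],"slide":[0,0,-0.7],"jaw":70}]' 20
python3 - <<'E'
from h import *
st();plan(.605,-.305,.16,-123)
s=snap('wrist','w6'); im=s['img'][:,:,::-1]
P=cloud(s); m=(P[...,2]>.018)&(P[...,2]<.032)&(np.hypot(P[...,0]-.444,P[...,1]+.313)<.06)
q=P[m]; print(len(q),cv2.minAreaRect((q[:,:2]*1000).astype(np.float32)),np.median(q[:,2]))
E
```

```text
time_s: 18.5
position: [0.4463, -0.3144, 0.1574]
tcp_rot: [-179.4, -0.2, -103.9]
force: [1.2, 0.0, 0.2]
grip_width: 0.577
{'time_s': 18.5, 'position': [0.4463, -0.3144, 0.1574], 'tcp_rot': [-179.438, -0.1706, -103.8573], 'force': [1.2012, 0.0008, 0.2117], 'grip_width': 0.5765, 'joint_positions': [-18.065, 17.4108, -16.6351, 0.1566, -55.3813, 4.1202]}
slide [-0.2356, -0.759, -0.0063] turn [-0.0033, -0.0004, 0.1064] rows 4.0 j6 4.1 rotz 19.1
1781 ((444.1399230957031, -313.34857177734375), (89.14804077148438, 21.560930252075195), 75.87737274169922) 0.02381182219227551
```

```bash
python3 -m inch '[{"turn":[-0.003,0,0.106],"slide":[-0.236,-0.759,0],"jaw":75},{"turn":[-0.003,0,0.106],"slide":[-0.236,-0.759,0],"jaw":75},{"turn":[-0.003,0,0.106],"slide":[-0.236,-0.759,0],"jaw":75},{"turn":[-0.003,0,0.106],"slide":[-0.236,-0.759,0],"jaw":75},{"turn":[-0.003,0,0.106],"slide":[-0.236,-0.759,0],"jaw":75},{"turn":[-0.003,0,0.106],"slide":[-0.236,-0.759,0],"jaw":75},{"turn":[-0.003,0,0.106],"slide":[-0.236,-0.759,0],"jaw":75},{"turn":[-0.003,0,0.106],"slide":[-0.236,-0.759,0],"jaw":75}]'
python3 - <<'E'
from h import *
s=snap('wrist','w7'); im=s['img'][:,:,::-1]; st()
P=cloud(s); near=np.hypot(P[...,0]-.605,P[...,1]+.303)<.09
for lo,hi in [(.044,.056),(.019,.032)]:
    q=P[(P[...,2]>lo)&(P[...,2]<hi)&near]; print(len(q),cv2.minAreaRect((q[:,:2]*1000).astype(np.float32)),np.median(q[:,2]))
cv2.imwrite('pics/w7c.png',cv2.resize(im[90:240,190:340],None,fx=4,fy=4,interpolation=cv2.INTER_CUBIC))
E
```

```text
time_s: 19.22
position: [0.6053, -0.3057, 0.1621]
tcp_rot: [-179.7, -0.0, -122.9]
force: [-0.0, -0.2, 0.3]
grip_width: 0.752
{'time_s': 19.2667, 'position': [0.6053, -0.3058, 0.1625], 'tcp_rot': [-179.644, -0.0332, -122.9456], 'force': [0.3207, -0.171, 0.5409], 'grip_width': 0.7504, 'joint_positions': [-13.102, 29.4186, 3.5358, 0.1695, -63.7938, -19.918]}
3126 ((603.7326049804688, -302.56781005859375), (84.72823333740234, 35.835655212402344), 58.31498718261719) 0.04971940826840823
1998 ((599.6008911132812, -299.2375793457031), (120.18962860107422, 52.81524658203125), 77.27914428710938) 0.02583153198168267
```

View pics/w7c.png

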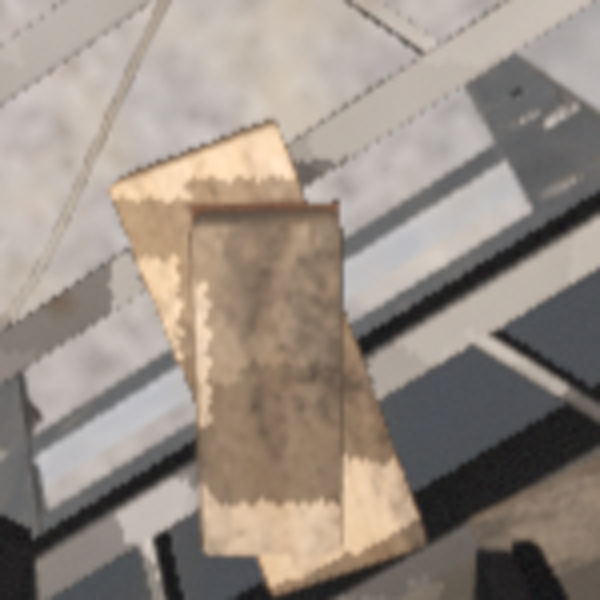

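The sanding block's depth fit agrees with the picture: edges at crop x 195–340, yaw about -121.7. I'll grasp it there.

```bash
python3 -c "
from h import *
plan(.6037,-.3026,.0285,-121.7)"
```

```text
slide [-0.0093, 0.0197, 0.6699] turn [-0.002, -0.0002, -0.0069] rows 4.0 j6 -19.9 rotz -1.2
```

```bash
python3 -m inch '[{"turn":[-0.002,0,-0.007],"slide":[-0.009,0.02,0.2],"jaw":75},{"turn":[-0.002,0,-0.007],"slide":[-0.009,0.02,0.4],"jaw":75},{"turn":[-0.002,0,-0.007],"slide":[-0.009,0.02,0.55],"jaw":75},{"turn":[-0.002,0,-0.007],"slide":[-0.009,0.02,0.64],"jaw":75},{"turn":[-0.002,0,-0.007],"slide":[-0.009,0.02,0.668],"jaw":65},{"turn":[-0.002,0,-0.007],"slide":[-0.009,0.02,0.668],"jaw":56},{"turn":[-0.002,0,-0.007],"slide":[-0.009,0.02,0.668],"jaw":50},{"turn":[-0.002,0,-0.007],"slide":[-0.009,0.02,0.668],"jaw":44},{"turn":[-0.002,0,-0.007],"slide":[-0.009,0.02,0.668],"jaw":38},{"turn":[-0.002,0,-0.007],"slide":[-0.009,0.02,0.668],"jaw":30},{"turn":[-0.002,0,-0.007],"slide":[-0.009,0.02,0.668],"jaw":30},{"turn":[-0.002,0,-0.007],"slide":[-0.009,0.02,0.668],"jaw":30}]' 20
python3 -m inch '[{"turn":[0,0,0],"slide":[0,0,-0.04],"jaw":30},{"turn":[0,0,0],"slide":[0,0,-0.12],"jaw":30},{"turn":[0,0,0],"slide":[0,0,-0.2],"jaw":30},{"turn":[0,0,0],"slide":[0,0,-0.28],"jaw":30},{"turn":[0,0,0],"slide":[0,0,-0.3],"jaw":30}]' 25
python3 -c "
from h import *
st();plan(.4548,-.0975,.08,-81.5)"
```

```text
time_s: 20.27
position: [0.6046, -0.303, 0.0309]
tcp_rot: [-179.8, -0.0, -121.7]
force: [-0.3, 0.2, 5.9]
grip_width: 0.422
time_s: 20.68
position: [0.6059, -0.3034, 0.0942]
tcp_rot: [-179.6, 0.0, -121.6]
force: [0.0, -0.2, -0.2]
grip_width: 0.42
{'time_s': 20.6833, 'position': [0.6059, -0.3034, 0.0942], 'tcp_rot': [-179.5523, 0.0374, -121.626], 'force': [0.0116, -0.2264, -0.167], 'grip_width': 0.4204, 'joint_positions': [-12.9108, 32.774, -1.1276, 0.131, -55.6625, -18.7889]}
slide [-0.4804, 1.184, 0.0619] turn [-0.0025, -0.0007, -0.2229] rows 7.0 j6 -18.8 rotz -40.1
```

```bash
python3 -m inch '[{"turn":[0,0,-0.03],"slide":[-0.04,0.1,0],"jaw":30},{"turn":[-0.002,0,-0.06],"slide":[-0.11,0.28,0],"jaw":30},{"turn":[-0.002,0,-0.095],"slide":[-0.19,0.47,0],"jaw":30},{"turn":[-0.002,0,-0.13],"slide":[-0.27,0.66,0],"jaw":30},{"turn":[-0.002,0,-0.165],"slide":[-0.35,0.85,0],"jaw":30},{"turn":[-0.002,0,-0.2],"slide":[-0.42,1.0,0],"jaw":30},{"turn":[-0.002,0,-0.22],"slide":[-0.42,1.0,0],"jaw":30}]' 25
python3 - <<'E'
from h import *
st();plan(.4548,-.0975,.08,-81.5)
s=snap('wrist','w8'); P=cloud(s); hsv=cv2.cvtColor(s['img'],cv2.COLOR_RGB2HSV); H,S=hsv[...,0],hsv[...,1]
m=((H<8)|(H>172))&(S>140)&(abs(P[...,2]-.005)<.006)&(np.hypot(P[...,0]-.455,P[...,1]+.098)<.08)
q=P[m]; print(len(q),cv2.minAreaRect((q[:,:2]*1000).astype(np.float32)))
cv2.imwrite('pics/w8c.png',cv2.resize(s['img'][:,:,::-1],(640,480)))
E
```

```text
time_s: 21.27
position: [0.4745, -0.1237, 0.0921]
tcp_rot: [179.8, -0.0, -81.6]
force: [-1.2, 0.3, -1.1]
grip_width: 0.426
{'time_s': 21.2667, 'position': [0.4745, -0.1237, 0.0921], 'tcp_rot': [179.7824, -0.0135, -81.599], 'force': [-1.1656, 0.2804, -1.1011], 'grip_width': 0.4259, 'joint_positions': [4.4202, 17.4366, -28.11, 0.0407, -44.6696, 3.9518]}
slide [-0.1443, 0.0783, 0.0606] turn [0.0012, -0.0001, -0.0006] rows 1.0 j6 4.0 rotz -0.1
709 ((433.2829895019531, -101.48173522949219), (13.9061861038208, 93.63267517089844), 10.300179481506348)
```

View pics/w8c.png

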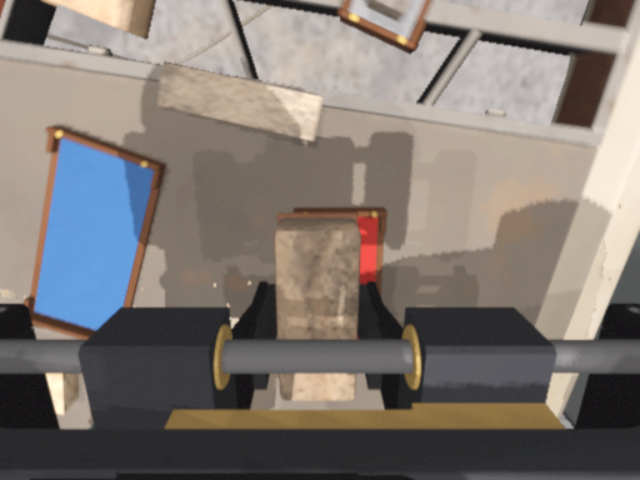

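```bash
python3 - <<'E'
from h import *
s=load('w8'); w=lambda x,y,z:world(s,x*.8-.1,y*.8-.1,z)[:2]
a,b=w(280,212,.015),w(386,211,.015); print(a,b,np.linalg.norm(a-b)); th=np.radians(98.5)
print('red centre',(a+b)/2+.0555*np.array([np.cos(th),np.sin(th)]))
for zz in (.015,):
  p=[w(59,133,zz),w(144,163,zz),w(30,302,zz)]; print('blue pins',np.round(p,4).tolist(),(p[1]+p[2])/2,np.degrees(np.arctan2(*(p[2]-p[0])[::-1])),np.linalg.norm(p[2]-p[0]),np.linalg.norm(p[1]-p[0]))
s=load('w2'); w2=lambda x,y,z:world(s,(x+.5)*.64-.5,(y+.5)*.64-.5,z)[:2]
p=np.array([w2(*q,.015) for q in [(705,257),(655,302),(749,378),(792,338)]]); print('red pins w2',p.round(4).tolist(),p.mean(0))
t=load('top0');hsv=cv2.cvtColor(t['img'],cv2.COLOR_RGB2HSV)
E
```

```text
[ 0.50119154 -0.14558537] [ 0.4323399  -0.15638556] 0.0696935589408008
red centre [ 0.4585623  -0.09609509]
blue pins [[0.6415, -0.1754], [0.5897, -0.1647], [0.6688, -0.0547]] [ 0.62924329 -0.10969076] 77.25549065001628 0.12377637173291337 0.05288242138283659
red pins w2 [[0.4361, -0.1505], [0.4838, -0.1475], [0.468, -0.0389], [0.4245, -0.0455]] [ 0.45310131 -0.09560297]
```

```bash
python3 -c "
from h import *
plan(.455,-.0968,.07,-81.5)"
```

```text
slide [-0.1563, 0.0894, 0.1129] turn [0.0003, -0.0005, -0.0002] rows 2.0 j6 4.1 rotz -0.0
```

```bash
python3 -m inch '[{"turn":[0,0,0],"slide":[-0.08,0.045,0],"jaw":30},{"turn":[0,0,0],"slide":[-0.15,0.085,0],"jaw":30},{"turn":[0,0,0],"slide":[-0.156,0.09,0.11],"jaw":30},{"turn":[0,0,0],"slide":[-0.156,0.09,0.22],"jaw":30},{"turn":[0,0,0],"slide":[-0.156,0.09,0.3],"jaw":30},{"turn":[0,0,0],"slide":[-0.156,0.09,0.36],"jaw":30},{"turn":[0,0,0],"slide":[-0.156,0.09,0.39],"jaw":30},{"turn":[0,0,0],"slide":[-0.156,0.09,0.395],"jaw":30},{"turn":[0,0,0],"slide":[-0.156,0.09,0.395],"jaw":30}]' 25
```

```text
time_s: 22.07
position: [0.4552, -0.0972, 0.0134]
tcp_rot: [179.9, -0.1, -81.6]
force: [0.5, 0.1, -1.1]
grip_width: 0.422
```

```bash
python3 -m inch '[{"turn":[0,0,0],"slide":[0,0,0.01],"jaw":30},{"turn":[0,0,0],"slide":[0,0,0.01],"jaw":45},{"turn":[0,0,0],"slide":[0,0,0.01],"jaw":50},{"turn":[0,0,0],"slide":[0,0,0.01],"jaw":58},{"turn":[0,0,0],"slide":[0,0,0.01],"jaw":63},{"turn":[0,0,0],"slide":[0,0,0.01],"jaw":63},{"turn":[0,0,0],"slide":[0,0,-0.06],"jaw":63},{"turn":[0,0,0],"slide":[0,0,-0.2],"jaw":63},{"turn":[0,0,0],"slide":[0,0,-0.4],"jaw":63},{"turn":[0,0,0],"slide":[0,0,-0.6],"jaw":70},{"turn":[0,0,0],"slide":[0,0,-0.72],"jaw":80}]' 20
python3 - <<'E'
from h import *
st();plan(.604,-.301,.14,-101.8)
s=snap('wrist','w9'); im=s['img'][:,:,::-1]
P=cloud(s); m=(P[...,2]>.022)&(P[...,2]<.038)&(np.hypot(P[...,0]-.455,P[...,1]+.097)<.06)
q=P[m]; print(len(q),cv2.minAreaRect((q[:,:2]*1000).astype(np.float32)),np.median(q[:,2]))
E
```

```text
time_s: 22.98
position: [0.4569, -0.097, 0.1617]
tcp_rot: [-179.7, -0.2, -81.5]
force: [1.2, -0.0, -0.2]
grip_width: 0.705
{'time_s': 22.9833, 'position': [0.4569, -0.097, 0.1617], 'tcp_rot': [-179.7238, -0.1682, -81.5344], 'force': [1.205, -0.03, -0.1889], 'grip_width': 0.7046, 'joint_positions': [8.1327, 9.8498, -26.4155, 0.2073, -53.4577, 0.2102]}
slide [1.1167, -0.5769, 0.1144] turn [-0.0017, -0.0007, 0.1126] rows 7.0 j6 0.2 rotz 20.3
2779 ((455.11468505859375, -96.93635559082031), (36.03710174560547, 84.8586654663086), 8.403348922729492) 0.029738428964376007
```

Sanding block seated: (455.1, -96.9) mm, yaw 8.4, top at 29.7 mm against 29 expected. Now the large block.

```bash
python3 -m inch '[{"turn":[-0.001,0,0.05],"slide":[0.3,-0.15,0],"jaw":85},{"turn":[-0.001,0,0.1],"slide":[0.6,-0.3,0],"jaw":85},{"turn":[-0.001,0,0.112],"slide":[0.85,-0.45,0],"jaw":85},{"turn":[-0.001,0,0.112],"slide":[0.98,-0.577,0],"jaw":85},{"turn":[-0.001,0,0.112],"slide":[0.98,-0.577,0],"jaw":85},{"turn":[-0.001,0,0.112],"slide":[0.98,-0.577,0],"jaw":85},{"turn":[-0.001,0,0.112],"slide":[0.98,-0.577,0],"jaw":85},{"turn":[-0.001,0,0.112],"slide":[0.98,-0.577,0],"jaw":85}]'
python3 - <<'E'
from h import *
st(); s=snap('wrist','w10'); im=s['img'][:,:,::-1]
P=cloud(s); m=(P[...,2]>.021)&(P[...,2]<.032)&(np.hypot(P[...,0]-.604,P[...,1]+.301)<.08)
q=P[m]; r=cv2.minAreaRect((q[:,:2]*1000).astype(np.float32)); print(len(q),r,np.median(q[:,2]))
plan(.604,-.301,.14,-101.8)
cv2.imwrite('pics/w10c.png',cv2.resize(im,(640,480)))
E
```

```text
time_s: 23.7
position: [0.6024, -0.2746, 0.166]
tcp_rot: [-179.5, 0.0, -101.7]
force: [-0.8, 0.1, -0.0]
grip_width: 0.847
{'time_s': 23.7, 'position': [0.6024, -0.2746, 0.166], 'tcp_rot': [-179.5363, 0.009, -101.7458], 'force': [-0.7663, 0.0988, -0.0054], 'grip_width': 0.8469, 'joint_positions': [-10.5354, 27.6987, 1.1782, 0.0009, -63.0157, -1.2109]}
5086 ((603.165771484375, -299.8506164550781), (120.27549743652344, 45.09690856933594), 77.59156799316406) 0.025840869206668365
slide [0.1314, -0.0367, 0.1327] turn [-0.0026, 0.0001, 0.0006] rows 1.0 j6 -1.2 rotz 0.1
```

View pics/w10c.png

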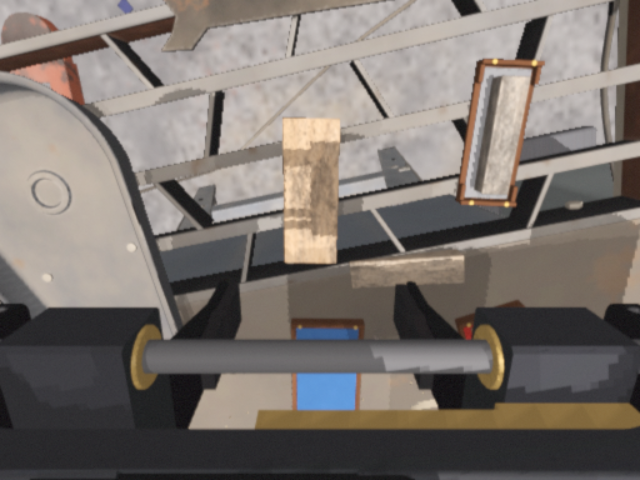

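```bash
python3 - <<'E'
from h import *
plan(.6032,-.2999,.007,-102.4)
s=load('w10'); w=lambda x,y,z:world(s,x*.8-.1,y*.8-.1,z)[:2]
a,b=w(298,326,.015),w(355,326,.015); th=np.radians(77.4); print(a,b,np.linalg.norm(a-b),(a+b)/2+.070*np.array([np.cos(th),np.sin(th)]))
c,d=w(291,322,.014),w(364,322,.014); print(np.linalg.norm(c-d),(c+d)/2+.072*np.array([np.cos(th),np.sin(th)]))
E
```

```text
slide [0.1269, -0.0262, 0.7976] turn [-0.0026, 0.0001, 0.004] rows 4.0 j6 -1.2 rotz 0.7
[ 0.6416809  -0.17651914] [ 0.58858406 -0.16575166] 0.05417760656335323 [ 0.63040251 -0.10282123]
0.06934639676322563 [ 0.62917574 -0.10432371]
```

```bash
python3 -m inch '[{"turn":[-0.002,0,0.004],"slide":[0.06,-0.026,0.1],"jaw":85},{"turn":[-0.002,0,0.004],"slide":[0.127,-0.026,0.25],"jaw":85},{"turn":[-0.002,0,0.004],"slide":[0.127,-0.026,0.45],"jaw":85},{"turn":[-0.002,0,0.004],"slide":[0.127,-0.026,0.62],"jaw":85},{"turn":[-0.002,0,0.004],"slide":[0.127,-0.026,0.74],"jaw":85},{"turn":[-0.002,0,0.004],"slide":[0.127,-0.026,0.79],"jaw":85},{"turn":[-0.002,0,0.004],"slide":[0.127,-0.026,0.797],"jaw":75},{"turn":[-0.002,0,0.004],"slide":[0.127,-0.026,0.797],"jaw":66},{"turn":[-0.002,0,0.004],"slide":[0.127,-0.026,0.797],"jaw":58},{"turn":[-0.002,0,0.004],"slide":[0.127,-0.026,0.797],"jaw":52},{"turn":[-0.002,0,0.004],"slide":[0.127,-0.026,0.797],"jaw":45},{"turn":[-0.002,0,0.004],"slide":[0.127,-0.026,0.797],"jaw":40},{"turn":[-0.002,0,0.004],"slide":[0.127,-0.026,0.797],"jaw":40},{"turn":[-0.002,0,0.004],"slide":[0.127,-0.026,0.797],"jaw":40}]' 25
python3 -m inch '[{"turn":[0,0,0],"slide":[0,0,-0.04],"jaw":40},{"turn":[0,0,0],"slide":[0,0,-0.12],"jaw":40},{"turn":[0,0,0],"slide":[0,0,-0.2],"jaw":40},{"turn":[0,0,0],"slide":[0,0,-0.28],"jaw":40},{"turn":[0,0,0],"slide":[0,0,-0.32],"jaw":40}]' 30
python3 -c "
from h import *
st();plan(.631,-.103,.07,-102.5)"
```

```text
time_s: 24.92
position: [0.604, -0.3001, 0.0089]
tcp_rot: [-179.8, -0.0, -102.4]
force: [-0.6, 2.0, 6.0]
grip_width: 0.517
time_s: 25.33
position: [0.6045, -0.3004, 0.0751]
tcp_rot: [-179.6, -0.0, -102.4]
force: [0.9, -0.1, -0.4]
grip_width: 0.509
{'time_s': 25.3333, 'position': [0.6045, -0.3004, 0.0751], 'tcp_rot': [-179.5947, -0.0261, -102.3762], 'force': [0.8747, -0.0735, -0.4326], 'grip_width': 0.5089, 'joint_positions': [-12.7202, 33.6794, -2.5257, 0.0295, -53.3895, 0.3266]}
slide [-0.9925, 0.0824, 0.0247] turn [-0.0023, -0.0001, 0.0007] rows 5.0 j6 0.3 rotz 0.1
```

```bash
python3 -m inch '[{"turn":[-0.001,0,0],"slide":[-0.08,0.01,0],"jaw":40},{"turn":[-0.002,0,0],"slide":[-0.22,0.02,0],"jaw":40},{"turn":[-0.002,0,0],"slide":[-0.4,0.04,0],"jaw":40},{"turn":[-0.002,0,0],"slide":[-0.58,0.05,0],"jaw":40},{"turn":[-0.002,0,0],"slide":[-0.76,0.065,0],"jaw":40},{"turn":[-0.002,0,0],"slide":[-0.9,0.08,0],"jaw":40},{"turn":[-0.002,0,0],"slide":[-0.98,0.082,0],"jaw":40},{"turn":[-0.002,0,0],"slide":[-0.992,0.082,0.02],"jaw":40},{"turn":[-0.002,0,0],"slide":[-0.992,0.082,0.02],"jaw":40},{"turn":[-0.002,0,0],"slide":[-0.992,0.082,0.02],"jaw":40}]' 30
python3 - <<'E'
from h import *
st();plan(.631,-.103,.0165,-102.5)
s=snap('wrist','w11')
cv2.imwrite('pics/w11c.png',cv2.resize(s['img'][60:300,130:400,::-1],None,fx=2,fy=2,interpolation=cv2.INTER_CUBIC))
E
```

```text
time_s: 26.17
position: [0.6304, -0.1035, 0.0702]
tcp_rot: [179.9, -0.1, -102.4]
force: [-0.0, -0.8, -2.3]
grip_width: 0.512
{'time_s': 26.1667, 'position': [0.6304, -0.1035, 0.0702], 'tcp_rot': [179.9444, -0.0546, -102.4011], 'force': [-0.0493, -0.8314, -2.2846], 'grip_width': 0.5119, 'joint_positions': [5.1771, 31.183, -8.151, 0.0456, -50.7354, -17.6072]}
slide [-0.0035, -0.0028, 0.2683] turn [0.0003, -0.0003, 0.0005] rows 2.0 j6 -17.6 rotz 0.1
```

View pics/w11c.png

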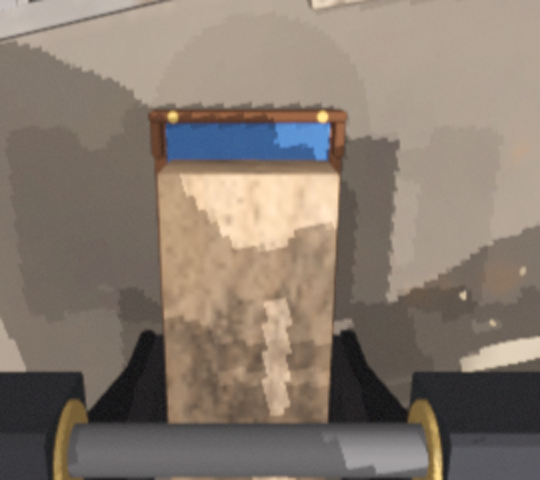

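```bash
python3 -m inch '[{"turn":[0,0,0],"slide":[-0.003,0,0.07],"jaw":40},{"turn":[0,0,0],"slide":[-0.003,0,0.14],"jaw":40},{"turn":[0,0,0],"slide":[-0.003,0,0.2],"jaw":40},{"turn":[0,0,0],"slide":[-0.003,0,0.245],"jaw":40},{"turn":[0,0,0],"slide":[-0.003,0,0.265],"jaw":40},{"turn":[0,0,0],"slide":[-0.003,0,0.268],"jaw":40},{"turn":[0,0,0],"slide":[-0.003,0,0.268],"jaw":40}]' 30
python3 - <<'E'
from h import *
s=load('w11'); w=lambda x,y,z:world(s,130+x/2-.25,60+y/2-.25,z)[:2]
th=np.radians(77.5)
print((w(173,117,.015)+w(322,117,.015))/2+.070*np.array([np.cos(th),np.sin(th)]))
E
```

```text
time_s: 26.8
position: [0.6307, -0.1039, 0.0167]
tcp_rot: [180.0, -0.1, -102.5]
force: [-0.4, -0.6, -0.9]
grip_width: 0.513
[ 0.63000881 -0.10193998]
```

```bash
python3 -m inch '[{"turn":[0,0,0],"slide":[0,0,0.01],"jaw":40},{"turn":[0,0,0],"slide":[0,0,0.01],"jaw":54},{"turn":[0,0,0],"slide":[0,0,0.01],"jaw":60},{"turn":[0,0,0],"slide":[0,0,0.01],"jaw":68},{"turn":[0,0,0],"slide":[0,0,0.01],"jaw":72},{"turn":[0,0,0],"slide":[0,0,0.01],"jaw":72},{"turn":[0,0,0],"slide":[0,0,-0.06],"jaw":72},{"turn":[0,0,0],"slide":[0,0,-0.2],"jaw":72},{"turn":[0,0,0],"slide":[0,0,-0.4],"jaw":72},{"turn":[0,0,0],"slide":[0,0,-0.6],"jaw":72},{"turn":[0,0,0],"slide":[0,0,-0.8],"jaw":72}]' 20
python3 - <<'E'
from h import *
s=snap('wrist','w12'); P=cloud(s); m=(P[...,2]>.024)&(P[...,2]<.036)&(np.hypot(P[...,0]-.631,P[...,1]+.103)<.08)
q=P[m]; print(len(q),cv2.minAreaRect((q[:,:2]*1000).astype(np.float32)),np.median(q[:,2])); st(); plan(.45,-.4,.22,-102.5)
E
```

```text
time_s: 27.72
position: [0.6305, -0.1037, 0.1786]
tcp_rot: [180.0, -0.1, -102.4]
force: [1.1, 0.8, -0.7]
grip_width: 0.724
4516 ((630.5014038085938, -104.40980529785156), (118.82874298095703, 45.09129333496094), 77.60875701904297) 0.030857816643675262
{'time_s': 27.7667, 'position': [0.6356, -0.1046, 0.1891], 'tcp_rot': [-179.0207, -0.0129, -102.3352], 'force': [2.6077, -0.7953, 7.671], 'grip_width': 0.7196, 'joint_positions': [5.1659, 24.7283, -0.3849, 0.3415, -63.9571, -17.6485]}
slide [1.641, 0.5884, -0.1641] turn [-0.0054, -0.0001, 0.0009] rows 9.0 j6 -17.6 rotz 0.2
```

Block seated: (630.5, -104.4) mm, yaw -12.4, top at 30.9 mm against 30 expected. I'll retract for a last look from above.

```bash
python3 -m inch '[{"turn":[0,0,0],"slide":[0.2,0.08,-0.1],"jaw":72},{"turn":[0,0,0],"slide":[0.4,0.15,-0.15],"jaw":72},{"turn":[0,0,0],"slide":[0.6,0.2,-0.15],"jaw":72},{"turn":[0,0,0],"slide":[0.8,0.29,-0.15],"jaw":72},{"turn":[0,0,0],"slide":[0.98,0.33,-0.15],"jaw":72},{"turn":[0,0,0],"slide":[0.98,0.33,-0.15],"jaw":72}]'
python3 -m inch '[{"turn":[0,0,0],"slide":[0.2,0.05,0],"jaw":72},{"turn":[0,0,0],"slide":[0.4,0.1,0],"jaw":72},{"turn":[0,0,0],"slide":[0.6,0.2,0],"jaw":72},{"turn":[0,0,0],"slide":[0.8,0.3,0],"jaw":72},{"turn":[0,0,0],"slide":[1.0,0.4,0],"jaw":72},{"turn":[0,0,0],"slide":[1.0,0.5,0],"jaw":72},{"turn":[0,0,0],"slide":[1.0,0.5,0],"jaw":72},{"turn":[0,0,0],"slide":[1.0,0.5,0],"jaw":72}]'
python3 - <<'E'
from h import *
st(); t=snap('top','t13');cv2.imwrite('pics/t13c.png',cv2.resize(t['img'][130:280,130:400,::-1],None,fx=2.9,fy=2.9,interpolation=cv2.INTER_CUBIC))
E
```

```text
time_s: 28.27
position: [0.5257, -0.2858, 0.2185]
tcp_rot: [-179.0, -0.0, -102.6]
force: [0.1, 0.4, 0.2]
grip_width: 0.725
time_s: 28.93
position: [0.3831, -0.4598, 0.2169]
tcp_rot: [-179.0, -0.0, -102.8]
force: [0.8, 0.2, 0.6]
grip_width: 0.722
{'time_s': 28.9333, 'position': [0.3831, -0.4598, 0.2169], 'tcp_rot': [-179.0268, -0.0438, -102.7632], 'force': [0.8411, 0.235, 0.6479], 'grip_width': 0.7224, 'joint_positions': [-34.8867, 19.2733, -4.4309, -0.3585, -65.3781, 22.2706]}
```

View pics/t13c.png

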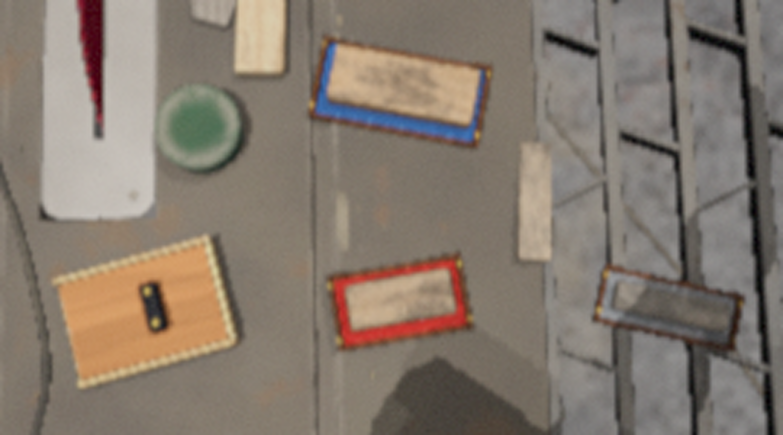

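```bash
python3 - <<'E'
from h import *
s=load('t13'); P=cloud(s)
for n,c,lo,hi in [('block',(.631,-.103),.024,.04),('sand',(.455,-.097),.022,.04),('strip',(.444,-.313),.017,.034)]:
    m=(P[...,2]>lo)&(P[...,2]<hi)&(np.hypot(P[...,0]-c[0],P[...,1]-c[1])<.08)
    n_,l,stt,_=cv2.connectedComponentsWithStats(m.astype(np.uint8)); i=1+np.argmax(stt[1:,4])
    q=P[l==i]; r=cv2.minAreaRect((q[:,:2]*1000).astype(np.float32))
    A=np.c_[q[:,:2]-q[:,:2].mean(0),np.ones(len(q))]; k=np.linalg.lstsq(A,q[:,2],rcond=None)[0]
    print(n,len(q),np.round(r[0],1),np.round(r[1],1),round(r[2],1),'tilt deg',np.degrees(k[:2]).round(2),'z',k[2].round(4))
s=load('w12'); P=cloud(s); m=(P[...,2]>.026)&(P[...,2]<.036)&(np.hypot(P[...,0]-.631,P[...,1]+.103)<.08); q=P[m]
A=np.c_[q[:,:2]-q[:,:2].mean(0),np.ones(len(q))]; k=np.linalg.lstsq(A,q[:,2],rcond=None)[0]; print('w12 tilt',np.degrees(k[:2]).round(2))
E
```

```text
block 958 [ 633.3 -104.9] [120.1  45.9] 77.4 tilt deg [ 0.47 -0.01] z 0.0313
sand 570 [458.1 -97.7] [36.1 84.8] 8.3 tilt deg [-0.28 -0.18] z 0.0302
strip 388 [ 447.2 -313.4] [90.3 22.2] 76.0 tilt deg [-0.28 -0.01] z 0.0241
w12 tilt [-0.    0.05]
```

```bash
python3 -c "
from h import *
print(env.hand_in())"
```

```text
the job is handed in; nothing more can be done
None
```

The stack is taken apart, every piece is put away, and the job is handed in at about 29 s on the robot's clock. I opened the cover to its stop and put the nut in the box. I then shut the cover by the full 95 mm against its stop and placed the strip, sanding block and large block in that order.

**Last checks:**
- **Blocks:** all three measured flat, within about 0.5° of tilt. Each lies along its tray and inside the end stops. The large block sits about 2–3 mm off its tray's centre, with about 8 mm of clearance available each way.
- **Box:** the last top view shows the cover with no gap. I saw the nut lying flat in the box before shutting the cover, but could not see it afterwards.
- **Forces:** the wrist force read after each move never passed about 31 N, and no piece toppled or fell.
- **Disagreement:** the top camera placed things about 2–3 mm differently from the wrist camera (mostly in x), about what the stated calibration allows.

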